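# Load a glass plate under the reader stage's sprung clips and shut the gate

## Task

Load the blue-framed glass plate on the white reader stage: slide it along the deck, under the two sprung steel clips, until it is fully home against the end stop and both clips have snapped down into the notches of its frame. Only then swing the orange gate fully shut behind the plate. Keep the plate flat on the deck throughout, and leave the filter box, the syringe and the marker where they are.

Things in the scene. Friction and masses are not known exactly. Their poses are not given: they have to be found in the camera images.
- stage: White reader stage, fixed, pose varies. Origin: centre line, on the worktop; +x = loading direction (about to the robot's left), +y towards the robot, z up. mm in these axes (also below): deck top z = 30; flat loading apron x -145 to -10, y -71 to +69, nothing on it but plate and gate. Channel beyond, guides 7 high, inner faces y = +42/-42 from x = 33, flared to +63/-63 at x = -9.
- end_stop (a point): Middle of the foot of the dark end stop's face at the channel's far end: stage x = 115, y = 0, z = 30 (deck level). The stop is 14 mm high. The plate is fully home when its leading edge bears on it.
- plate: Glass plate in a blue frame, 90 long (x) x 80 wide (y), 120 to 210 g, loose, flat on the apron, within 0.2 rad of the stage's x. Origin: centre of underside; +x leads. Rails 10 high; rear edge (x -45 to -37) is a push lip 18 high, full width. A notch in each rail top, 5 deep, x -13.5 to 6. Home: origin at stage x = 70, y = 0, z = 30. Going under the clips takes up to about 15 N.
- clip_left (a joint): Angle (rad) by which the left clip (the one nearer the robot) is raised: 10 wide, at stage y = +34, upturned nose at x = 45, rounded bead (lowest) at x = 70, pivot at x = 122; at most 30 above the deck. Sprung down with 1 to 2 N. 0: down on nothing; about 0.14: riding on a rail; about 0.04: snapped into the plate's notch, which happens only in the last 3 mm of travel.
- clip_right (a joint): The same for the right clip (stage y = -34).
- gate (a joint): Angle (rad) of the orange gate arm, 66 long, 10 wide, 11 to 17 above the deck, on a vertical pivot at stage x = 18, y = -64. At value q it points from the pivot at 3.09 + q from stage +x, clockwise seen from above. Starts at 0 to 0.2: back along the apron's edge farthest from the robot. 1.62 (its stop): fully shut, across the channel 2 mm behind a plate that is home. Stays where left; 1 N at the knob moves it.
- gate_knob (a point): Centre of the top of the black knob on the gate arm: an upright cylinder 16 mm in diameter, 50 mm from the pivot, free from 17 to 48 mm above the deck.
- filter_box: Bystander: white carton 70 x 100 x 45 mm lying on the worktop, to the left of the stage as the robot sees it. Origin: centre of its underside.
- syringe: Bystander: plastic syringe 126 mm long, lying on the worktop beyond the filter box to the left. Origin: centre of its underside.
- marker: Bystander: red and white marker pen 135 mm long, lying on the worktop between stage and filter box. Origin: centre of its underside.
Not all that is in view belongs to the job. Leave any green look-alike of the plate alone.

How it is judged:
By the outcome, as a careful person would: the job done as asked, in the order asked, and still so for the second after the job is handed in, with the robot touching nothing.
It also fails if it takes over 53 s, if anything falls off the work surface, if the arm or the gripper's body presses on something with over 40 N, if the wrist force passes 120 N, or if a joint passes its speed limit or range.

## Robot

A 7-joint arm with a two-finger parallel gripper is mounted at the origin on a cart in front of the work surface, level with it; the furniture and walls round the work are solid. World frame = base frame: x ahead of the robot, y to its left, z up, the work surface at z = 0. Lengths are in m, angles in rad, forces in N, time in s.
With the tool pointing down it reaches from about 0.425 to 0.875 m from the base axis. Payload 4.7 kg.
Tool frame: the origin (TCP) lies on the centre line of the jaws, within the pads' length; the fingertips stand 14 mm ahead of it and the grasp point (between the pads) lies 5 mm behind it; z points along the fingers, x is the direction in which the jaws open and shut, and the axes are right-handed (so a half turn about z gives the same grasp; the last joint's range is limited). The gripper opens to 87 mm and grips with 3 to 60 N. Pads are 19 mm wide; open, the fingers measure 117 mm over their backs; the gripper's body (75 mm by 190 mm) begins 51 mm behind the grasp point.
Start: joints at [-1.176, 0.321, -0.07, 1.45, 0.023, 1.371, -0.057], TCP at [0.242, 0.603, 0.237] pointing down, gripper open.
Joint ranges: [-2.86, 2.86], [-0.3, 2.09], [-1.38, 1.24], [0.06, 2.45], [-1.56, 4.7], [0.09, 2.05], [-2.69, 2.69]. Speed limits (rad/s): [2.57, 2.57, 3.14, 3.14, 3.14, 3.14, 3.14].

## Interface

Orientations are given as a rotation vector (axis times angle).
In Python, from bench import ctrl gives the robot as it stands.
- The arm moves only by the tool drive_tool, never from a script. Its argument "rows" is a list that holds one entry, the list of rows, each a list of 5 numbers: the shift along the tool's x, y, z scaled (see below), then the turn about the tool's z scaled (see below), then the closure in counts, from 0 (fully open) to 255 (shut). In form: [[[dx, dy, dz, spin, jaw], ...]]. A call has 1 to 20 rows; each row is the pose to reach, as a shift and turn from the pose commanded when the call began, along the tool's axes at that moment, turning the shorter way round; what a row does not reach only later rows make up. The controller multiplies each number of a shift by 300 mm and each number of a turn by pi rad. A row lasts 1/8 s, in which the tool goes at most 62.5 mm and 10.7 degrees, less where a joint would pass 70% of its speed; a pose out of reach is approached as far as the arm can. A call with a number of a shift or a turn outside -1 to 1 is refused whole. A call with a gripper value outside its range is refused whole. The fingers move at their own pace and stop on an object; "grip_force" is the grip in N (left out, the last holds). Time passes only in rows, so rows that repeat a pose let the fingers close. It gives the time, the measured TCP pose, the force and the opening at its end, in the units of the state.
- ctrl.get_state(): the state, without advancing time (a new reading comes with each control period).
- ctrl.get_image(name): name is "scene" or "top" or "wrist"; returns a dict with "img" (400x640x3 uint8, blue, green, red), "camera_matrix" (3x3 intrinsics, pixels), "R" (3x3) and "t" (3): a world point X has camera coordinates R X + t. Camera axes: x right, y down, z forward; pixel columns grow to the right and rows downward; lengths in m; the calibration is good to about 2 mm. A picture is of the moment at which its call begins. There is no depth.
- ctrl.close_job(): hands the job in, once; it reports no verdict.
The state is a dict: "time": time; "joint_positions": joint angles; "qd": joint speeds; "joint_torque": joint torques, N m; "position": TCP position; "tool_rot": TCP orientation; "ft_force": force on the tool from outside, world axes, zero at the start; "torque": the same for the moment, N m; "grip_width": opening from 0.0 (shut) to 1.0 (fully open).
Only numpy, scipy, OpenCV 4.12 (cv2) and the standard library are available. Lean on these libraries where they do the work, as an engineer would, in place of code of your own. Each camera call takes 0.05 s, during which the arm holds its last target.

## Working session

There is one attempt and no reset: what is moved stays moved. The work goes in short steps, Python scripts to look and compute and a tool call to move; the robot and the scene stay as the last step left them, time stands still between calls to the robot, and variables do not carry over. Pictures are saved under pics/ and viewed, and the job is handed in when it is done.

Besides the shell and the picture viewer there is one more tool, called after "Call:" by a JSON object that holds its "op" and its "data", one argument or row to a line. drive_tool: Moves the arm, as the interface text tells. Its arguments: {"type":"object","properties":{"rows":{"type":"array"},"grip_force":{"type":"number"}},"required":["rows"]}

```bash
ls; mkdir -p pics
python3 - <<'E'
from bench import ctrl
import cv2
s=ctrl.get_state()
for k,v in s.items(): print(k,v)
for n in ["scene","top","wrist"]:
    d=ctrl.get_image(n); cv2.imwrite(f"pics/{n}0.png",d["img"])
    print(n,d["camera_matrix"],d["R"],d["t"])
E
```

```text
pics
time 0.0
joint_positions [-1.17591312  0.32181676 -0.07006988  1.45166728  0.02259486  1.37078858
 -0.05688402]
qd [-0.00044849  0.00186574 -0.00066493  0.00082508 -0.00022032  0.0021949
  0.00062577]
joint_torque [ 1.31760762e-04 -4.91293502e+01 -4.03269734e-01 -3.12519407e+01
 -6.37760991e-02  4.39606409e-02  1.76724748e-04]
position [0.24142916 0.60293819 0.23546929]
tool_rot [ 2.60072096e+00  1.76030815e+00 -2.37304967e-03]
ft_force [-1.15402835e-01 -5.13732054e-01 -4.63337004e-04]
torque [-0.01957746 -0.01903188 -0.00640656]
grip_width 0.9980102303554018
scene [[405.70417049   0.         316.5939275 ]
 [  0.         405.70417049 206.03619672]
 [  0.           0.           1.        ]] [[ 0.77118891 -0.63645778 -0.01375374]
 [-0.4854294  -0.57393758 -0.65951038]
 [ 0.41185672  0.51528357 -0.75156962]] [-0.33686904  0.35988428  0.75855859]
top [[459.99682101   0.         330.78414224]
 [  0.         459.99682101 203.16571671]
 [  0.           0.           1.        ]] [[ 0.06041274 -0.99816683 -0.00364384]
 [-0.97319185 -0.05808878 -0.22253837]
 [ 0.22191875  0.01699031 -0.97491712]] [0.06478795 0.53680217 0.93912348]
wrist [[350.83833302   0.         321.45347788]
 [  0.         350.83833302 195.83231799]
 [  0.           0.           1.        ]] [[ 0.37130094  0.92851197 -0.00106269]
 [ 0.8867735  -0.35427046  0.29685889]
 [ 0.27526055 -0.11116635 -0.95492077]] [-0.65016557 -0.03575739  0.39116201]
```

View pics/scene0.png

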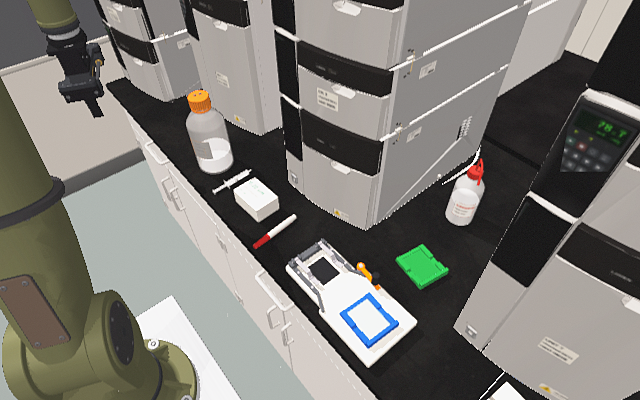

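View pics/top0.png

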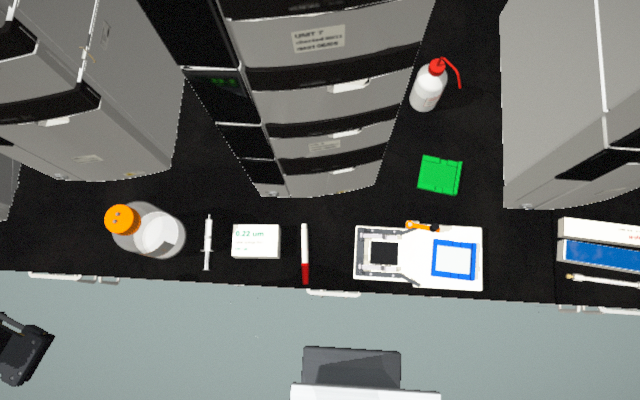

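View pics/wrist0.png

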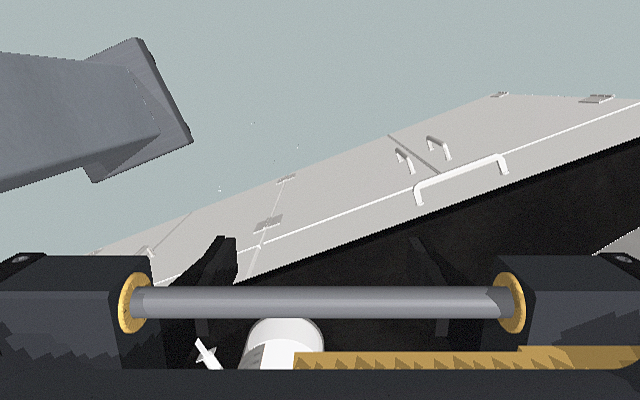

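Top view: the stage lies at about (355–483, 222–290), with the blue-framed plate at (455,259) on its apron, and the orange gate at (405–440,226) with the black knob at about (433,227). The green look-alike at (440,175) is off the stage. The box is at (256,241), the marker at (305,252) and the syringe at (208,242). I'll measure next.

```bash
cat > h.py <<'E'
import numpy as np, cv2
from bench import ctrl
from scipy.spatial.transform import Rotation as Rn
def ray(d,px,z):
    px=np.atleast_2d(px).astype(float)
    K,R,t=d["camera_matrix"],np.array(d["R"]),np.array(d["t"])
    c=-R.T@t
    v=np.c_[px,np.ones(len(px))]@np.linalg.inv(K).T@R
    s=(z-c[2])/v[:,2]
    return c+v*s[:,None]
def proj(d,X):
    X=np.atleast_2d(X); c=X@np.array(d["R"]).T+d["t"]; p=c@d["camera_matrix"].T
    return p[:,:2]/p[:,2:]
def masks(img):
    h=cv2.cvtColor(img,cv2.COLOR_BGR2HSV)
    blue=cv2.inRange(h,(100,120,80),(125,255,255))
    orange=cv2.inRange(h,(8,150,120),(24,255,255))
    white=cv2.inRange(h,(0,0,190),(180,40,255))
    return blue,orange,white
def comps(m,amin=15):
    n,l,s,c=cv2.connectedComponentsWithStats(m)
    return [(i,s[i].tolist(),c[i].round(1).tolist()) for i in range(1,n) if s[i][4]>=amin],l
E
python3 - <<'E'
from h import *
for n,box in [("top",(340,205,500,305)),("scene",(270,225,430,375))]:
    d=ctrl.get_image(n); im=d["img"]; b,o,w=masks(im)
    for nm,m in zip("bow",(b,o,w)):
        cs,l=comps(m,20)
        print(n,nm,[c[1:] for c in cs if box[0]<c[2][0]<box[2] and box[1]<c[2][1]<box[3]])
    x0,y0,x1,y1=box
    k=min(800/(x1-x0),600/(y1-y0)); k=int(k)
    cv2.imwrite(f"pics/{n}_crop.png",cv2.resize(im[y0:y1,x0:x1],None,fx=k,fy=k,interpolation=cv2.INTER_CUBIC))
    print(n,k)
    cs,l=comps(b,50)
    for i,s,c in cs:
        if box[0]<c[0]<box[2] and box[1]<c[1]<box[3]:
            cn,_=cv2.findContours((l==i).astype(np.uint8),cv2.RETR_EXTERNAL,cv2.CHAIN_APPROX_NONE)
            r=cv2.boxPoints(cv2.minAreaRect(cn[0])); print(r, ray(d,r,.04).round(4))
d=ctrl.get_image("top")
# rough stage corners
print(ray(d,[[357,227],[483,228],[482,290],[354,280]],.03).round(3))
E
```

```text
top b [([431, 239, 45, 41, 651], [454.3, 259.6])]
top o [([405, 220, 25, 10, 108], [416.6, 225.6])]
top w [([358, 225, 125, 66, 3929], [426.2, 256.0]), ([353, 226, 55, 56, 471], [374.0, 258.0]), ([436, 245, 35, 29, 846], [452.7, 259.4])]
top 5
[[429.84326 275.19925]
 [433.7942  238.65341]
 [477.74005 243.40433]
 [473.78912 279.95016]] [[ 0.3914 -0.124   0.04  ]
 [ 0.4708 -0.1316  0.04  ]
 [ 0.4661 -0.227   0.04  ]
 [ 0.387  -0.2178  0.04  ]]
scene b [([340, 293, 59, 55, 760], [368.9, 321.2])]
scene o [([356, 262, 16, 20, 105], [364.1, 270.8]), ([374, 284, 6, 6, 21], [376.8, 286.6])]
scene w [([268, 214, 28, 24, 171], [281.3, 225.4]), ([295, 241, 122, 127, 4307], [354.5, 305.2]), ([286, 265, 34, 43, 267], [302.2, 284.3]), ([348, 299, 42, 41, 869], [368.0, 318.8])]
scene 4
[[338.63037 313.13147]
 [369.5641  287.5775 ]
 [399.55847 323.88654]
 [368.62476 349.4405 ]] [[ 0.3902 -0.1276  0.04  ]
 [ 0.4794 -0.1259  0.04  ]
 [ 0.4677 -0.2226  0.04  ]
 [ 0.3844 -0.2203  0.04  ]]
[[ 0.488  0.036  0.03 ]
 [ 0.503 -0.242  0.03 ]
 [ 0.367 -0.238  0.03 ]
 [ 0.372  0.037  0.03 ]]
```

View pics/top_crop.png

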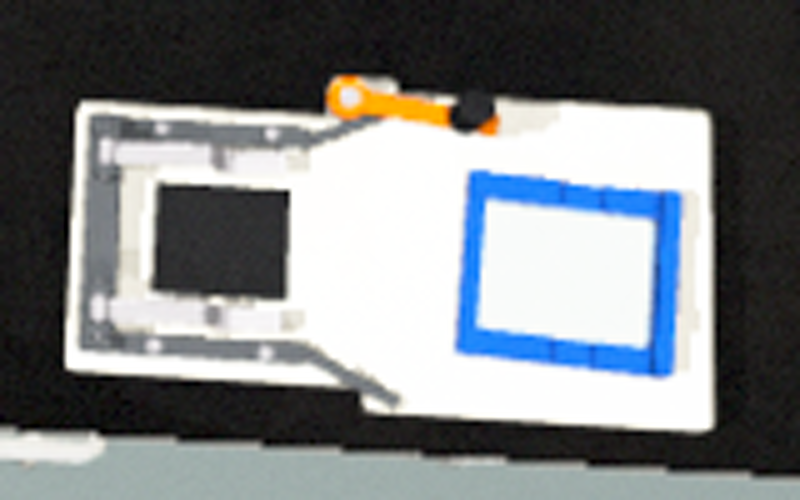

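View pics/scene_crop.png

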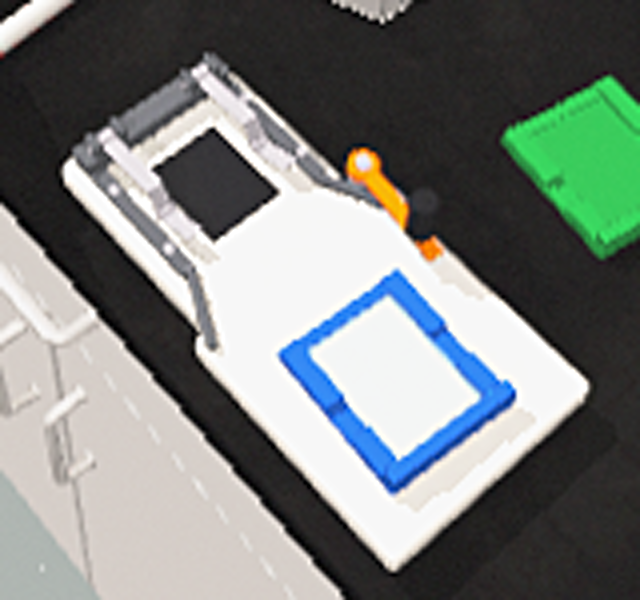

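Run:
```python
from h import *
d=ctrl.get_image("top"); s=ctrl.get_image("scene")
def tri(p,q):
    A=[];b=[]
    for dd,px in ((d,p),(s,q)):
        c=-np.array(dd["R"]).T@dd["t"]; v=np.array(dd["R"]).T@np.linalg.inv(dd["camera_matrix"])@[*px,1]; v/=np.linalg.norm(v)
        P=np.eye(3)-np.outer(v,v); A.append(P); b.append(P@c)
    return np.linalg.solve(sum(A),sum(b))
print("bottle cap",tri((121,218),(199,96)), "bottle base near", ray(d,[[155,257],[185,240]],0))
print("tower corner",ray(d,[[290,195],[375,187],[258,193]],0), "hi", tri((375,187),(366,228)), tri((258,193),(290,178)))
print("knob",tri((434,227),(376,275)),"pivot",tri((409.5,224.5),(361,265)))
print("tool axes\n",Rn.from_rotvec(ctrl.get_state()["tool_rot"]).as_matrix().round(3))
print(ray(d,[[205,270],[210,215],[234,225],[280,258]],0))
```

```text
bottle cap [0.44512789 0.46717405 0.22735737] bottle base near [[0.3980595  0.48551398 0.        ]
 [0.440432   0.4230564  0.        ]]
tower corner [[ 0.55949402  0.19350756  0.        ]
 [ 0.59037563 -0.00241031  0.        ]
 [ 0.55983876  0.26807458  0.        ]] hi [ 0.58454901 -0.00162889  0.03518421] [0.55699638 0.2630893  0.02169582]
knob [ 0.49176944 -0.12529785  0.07539235] pivot [ 0.49823438 -0.07713578  0.05018064]
tool axes
 [[ 0.372  0.928 -0.   ]
 [ 0.928 -0.372 -0.   ]
 [-0.     0.    -1.   ]]
[[0.37593468 0.36950525 0.        ]
 [0.5013761  0.37323352 0.        ]
 [0.48147064 0.31565608 0.        ]
 [0.41271981 0.20427101 0.        ]]
```

Call:
{"op": "drive_tool", "data": {
  "rows": [
    [[0,0,-0.2,0,0],[0,0,-0.4,0,0],[-0.12,0.13,-0.42,0.02,0],[-0.25,0.26,-0.42,0.05,0],[-0.38,0.39,-0.42,0.08,0],[-0.5,0.52,-0.42,0.1,0],[-0.5,0.52,-0.42,0.1,0]]
  ]
}}

```text
time: 1.27
position: [0.334, 0.402, 0.3637]
tool_rot: [2.85, 1.32, 0.003]
ft_force: [-0.4, -0.6, -0.2]
grip_width: 1.002
```

```bash
cat >> h.py <<'E'
def mv(target,yaw=None,dq=None):
    """target world TCP, yaw = desired world angle of tool x (deg); prints scaled numbers"""
    s=ctrl.get_state(); M=Rn.from_rotvec(s["tool_rot"]).as_matrix()
    D=np.array(target)-s["position"]; v=M.T@D/0.3
    cur=np.degrees(np.arctan2(M[1,0],M[0,0])); sp=0
    if yaw is not None: sp=-((yaw-cur+180)%360-180)/180
    return v.round(4),round(sp,4)
def st():
    s=ctrl.get_state(); M=Rn.from_rotvec(s["tool_rot"]).as_matrix()
    print("t",round(s["time"],2),"pos",s["position"].round(4),"yaw",np.degrees(np.arctan2(M[1,0],M[0,0])).round(2),"zz",M[2,2].round(4),"F",np.round(s["ft_force"],1),"T",np.round(s["torque"],2),"g",round(s["grip_width"],3),"q",np.round(s["joint_positions"],2))
E
python3 - <<'E'
from h import *
st()
for p,y in (((.33,.40,.36),50),((.41,.15,.36),20),((.44,-.11,.30),-4)): print(mv(p,y))
E
```

```text
t 1.27 pos [0.334  0.402  0.3637] yaw 49.69 zz -1.0 F [-0.4 -0.6 -0.2] T [ 0.02 -0.05 -0.01] g 1.002 q [-1.    0.02  0.07  1.55  0.    1.57 -0.06]
(array([-0.0136, -0.0059,  0.0124]), np.float64(-0.0017))
(array([-0.4765,  0.7366,  0.0125]), np.float64(0.1649))
(array([-1.073 ,  1.3733,  0.2123]), np.float64(0.2983))
```

Call:
{"op": "drive_tool", "data": {
  "rows": [
    [[-0.1,0.15,0,0.03,0],[-0.2,0.3,0.01,0.07,0],[-0.29,0.45,0.01,0.1,0],[-0.38,0.6,0.01,0.13,0],[-0.48,0.74,0.01,0.165,0],[-0.6,0.87,0.05,0.2,0],[-0.7,0.98,0.1,0.23,0]]
  ]
}}

```text
time: 2.15
position: [0.4225, 0.0554, 0.3328]
tool_rot: [-3.132, -0.236, -0.003]
ft_force: [0.8, -0.2, -0.8]
grip_width: 1.0
```

Run:
```python
from h import *
st()
for p,y in (((.44,-.11,.27),-4),): print(mv(p,y))
```

```text
t 2.15 pos [0.4225 0.0554 0.3328] yaw 8.62 zz -1.0 F [ 0.8 -0.2 -0.8] T [-0.08 -0.03  0.01] g 1.0 q [-0.66 -0.23  0.39  1.81  0.09  1.54 -0.13]
(array([-0.0253,  0.5541,  0.209 ]), np.float64(0.0701))
```

Call:
{"op": "drive_tool", "data": {
  "rows": [
    [[-0.01,0.14,0.05,0.02,0],[-0.01,0.28,0.1,0.04,0],[-0.02,0.42,0.15,0.055,0],[-0.025,0.55,0.2,0.07,0],[-0.025,0.55,0.2,0.07,0],[-0.025,0.55,0.2,0.07,0]]
  ]
}}

```text
time: 2.9
position: [0.4402, -0.1064, 0.2728]
tool_rot: [-3.139, 0.102, -0.0]
ft_force: [-0.8, -0.4, 0.9]
grip_width: 1.0
```

Run:
```python
from h import *
st()
d=ctrl.get_image("wrist"); cv2.imwrite("pics/w1.png",d["img"])
import pickle; pickle.dump(d,open("w1.pkl","wb"))
```

```text
t 2.9 pos [ 0.4402 -0.1064  0.2728] yaw -3.72 zz -1.0 F [-0.8 -0.4  0.9] T [-0.07  0.05  0.03] g 1.0 q [-0.52 -0.18  0.62  1.88  0.1   1.41  0.02]
```

View pics/w1.png

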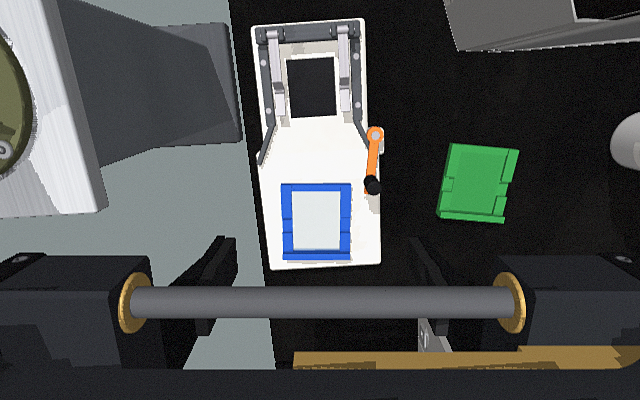

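Wrist view: the plate is at (316,221) with its lip at the bottom (row ~255). The gate pivot is at (375,135), the knob at (373,185) and the clips at (280,60) and (344,60). The stage's rear corners are at (272,268) and (381,265). The green look-alike is at (478,184), off the stage. The blue one on the apron is the target.

Run:
```python
from h import *
import pickle
d=pickle.load(open("w1.pkl","rb")); im=d["img"]
c=im[10:280,240:400]; cv2.imwrite("pics/w1c.png",cv2.resize(c,None,fx=2.2*1.0,fy=2.2,interpolation=cv2.INTER_CUBIC))
c=im[100:280,245:395]; cv2.imwrite("pics/w1d.png",cv2.resize(c,None,fx=3.3,fy=3.3,interpolation=cv2.INTER_CUBIC))
b,o,w=masks(im)
cs,l=comps(b,300)
for i,s,c in cs:
    print(s,c)
    cn,_=cv2.findContours((l==i).astype(np.uint8),cv2.RETR_EXTERNAL,cv2.CHAIN_APPROX_NONE)
    r=cv2.boxPoints(cv2.minAreaRect(cn[0])); print(r.tolist(), ray(d,r,.04).round(4).tolist())
cs,l=comps(o,30); print([x for x in cs])
# white stage sides: per row leftmost/rightmost of non-dark stage at rows 170..262 ; 
g=im.astype(int).min(2)>140
L=[];R_=[]
for r in range(195,262,3):
    xs=np.where(g[r,250:400])[0]+250; L.append((xs[0],r)); R_.append((xs[-1],r))
B=[]
for cc in range(285,375,5):
    ys=np.where(g[:285,cc])[0]; B.append((cc,ys[-1]))
print(L[::5],R_[::5],B[::5])
for nm,P in (("L",L),("R",R_),("B",B)):
    W=ray(d,P,.03)[:,:2]; m=np.median(W,0); vx,vy,x0,y0=cv2.fitLine(W.astype(np.float32),cv2.DIST_HUBER,0,1e-4,1e-4).ravel()
    print(nm,"dir deg",np.degrees(np.arctan2(vy,vx)),"pt",x0,y0)
```

```text
[281, 183, 70, 77, 2394] [315.9, 222.4]
[[281.0, 183.0], [350.0, 183.0], [350.0, 259.0], [281.0, 259.0]] [[0.3935, -0.1235, 0.04], [0.4709, -0.1285, 0.04], [0.4671, -0.2232, 0.04], [0.3842, -0.2178, 0.04]]
[(1, [366, 126, 18, 50, 457], [372.6, 150.5])]
[(np.int64(251), 195), (np.int64(253), 210), (np.int64(255), 225), (np.int64(258), 240), (np.int64(260), 255)] [(np.int64(379), 195), (np.int64(379), 210), (np.int64(379), 225), (np.int64(380), 240), (np.int64(380), 255)] [(285, np.int64(268)), (310, np.int64(267)), (335, np.int64(265)), (360, np.int64(264))]
L dir deg -89.48599 pt 0.35694045 -0.18036485
R dir deg -89.74485 pt 0.5045037 -0.19033611
B dir deg -0.03699213 pt 0.43182647 -0.23602943
```

View pics/w1c.png

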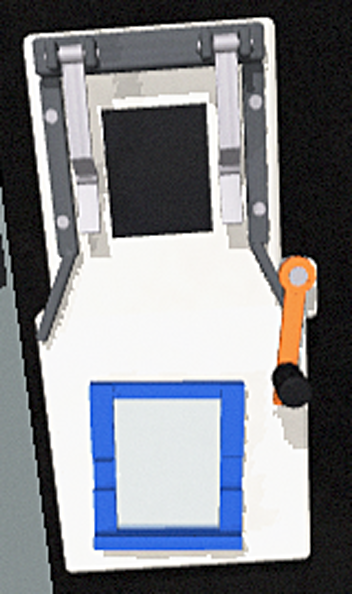

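View pics/w1d.png

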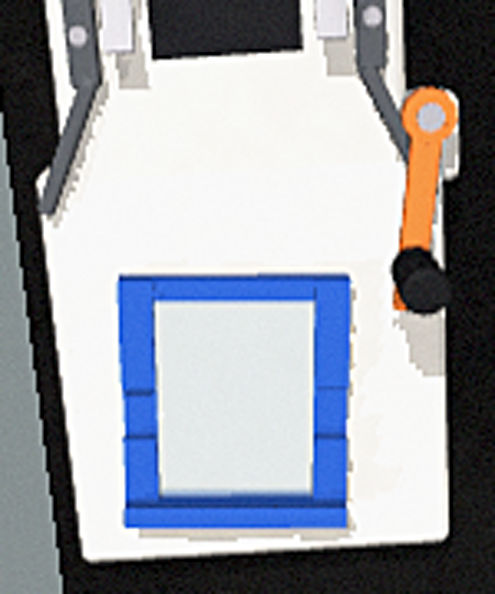

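Run:
```python
from h import *
import pickle
d=pickle.load(open("w1.pkl","rb")); im=d["img"].astype(int)
g=im.mean(2)
for r in (60,75,90,100,105,110): print(r,"L",list(zip(range(256,276),g[r,256:276].astype(int)))[::1])
for r in (75,90,105,110): print(r,"R",[(c,int(g[r,c])) for c in range(348,372)])
for c in (300,310,320,330): print(c,"stop",[(r,int(g[r,c])) for r in range(22,50,1)])
W=lambda p,z:ray(d,p,z).round(4).tolist()
print("edge L",W([[259,158],[271,269]],.03))
# pivot centre & knob
print("pivot cap", W([[245+430/3.3,100+117/3.3]],.03+.02))
print("knob top", W([[245+418/3.3,100+268/3.3],[245+428/3.3,100+285/3.3]],.078))
```

```text
60 L [(256, np.int64(249)), (257, np.int64(253)), (258, np.int64(255)), (259, np.int64(108)), (260, np.int64(90)), (261, np.int64(167)), (262, np.int64(202)), (263, np.int64(200)), (264, np.int64(193)), (265, np.int64(140)), (266, np.int64(102)), (267, np.int64(99)), (268, np.int64(56)), (269, np.int64(128)), (270, np.int64(236)), (271, np.int64(212)), (272, np.int64(217)), (273, np.int64(214)), (274, np.int64(217)), (275, np.int64(211))]
75 L [(256, np.int64(255)), (257, np.int64(251)), (258, np.int64(250)), (259, np.int64(255)), (260, np.int64(226)), (261, np.int64(75)), (262, np.int64(98)), (263, np.int64(103)), (264, np.int64(104)), (265, np.int64(106)), (266, np.int64(107)), (267, np.int64(106)), (268, np.int64(109)), (269, np.int64(86)), (270, np.int64(24)), (271, np.int64(198)), (272, np.int64(220)), (273, np.int64(214)), (274, np.int64(214)), (275, np.int64(216))]
90 L [(256, np.int64(8)), (257, np.int64(98)), (258, np.int64(255)), (259, np.int64(252)), (260, np.int64(252)), (261, np.int64(255)), (262, np.int64(179)), (263, np.int64(82)), (264, np.int64(100)), (265, np.int64(
[... 3389 characters left out ...]
 112), (29, 106), (30, 107), (31, 110), (32, 108), (33, 110), (34, 104), (35, 101), (36, 107), (37, 105), (38, 92), (39, 52), (40, 27), (41, 144), (42, 200), (43, 210), (44, 203), (45, 205), (46, 205), (47, 205), (48, 201), (49, 202)]
330 stop [(22, 131), (23, 103), (24, 114), (25, 95), (26, 88), (27, 82), (28, 132), (29, 233), (30, 250), (31, 191), (32, 123), (33, 82), (34, 64), (35, 107), (36, 112), (37, 97), (38, 67), (39, 28), (40, 102), (41, 193), (42, 212), (43, 208), (44, 207), (45, 206), (46, 202), (47, 205), (48, 206), (49, 201)]
edge L [[0.3703, -0.0955, 0.03], [0.3688, -0.2359, 0.03]]
pivot cap [[0.4988, -0.0758, 0.05]]
knob top [[0.4903, -0.1176, 0.078], [0.4932, -0.1232, 0.078]]
```

Run:
```python
from h import *
import pickle
d=pickle.load(open("w1.pkl","rb"))
L=ray(d,[[270.6,75],[272.2,90],[273.5,105],[274.2,110]],.03);R=ray(d,[[350.6,75],[351.3,90],[351.7,105],[352.3,110]],.03);S=ray(d,[[300,42.2],[310,41.5],[320,40.8],[330,39.9]],.03)
print(L.round(4),R.round(4),S.round(4),sep="\n")
```

```text
[[ 0.3929 -0.0082  0.03  ]
 [ 0.3929 -0.0233  0.03  ]
 [ 0.3927 -0.0389  0.03  ]
 [ 0.3929 -0.0441  0.03  ]]
[[ 0.477  -0.0136  0.03  ]
 [ 0.4771 -0.0288  0.03  ]
 [ 0.4769 -0.0443  0.03  ]
 [ 0.4774 -0.0496  0.03  ]]
[[0.4264 0.0216 0.03  ]
 [0.4367 0.0216 0.03  ]
 [0.447  0.0216 0.03  ]
 [0.4573 0.0218 0.03  ]]
```

The stage frame fits well: centre line at world x=0.435, loading direction = +y, origin at y=-0.0934. The predicted pivot agrees within 1 mm. The plate is centred at about (0.429,-0.1735), turned about -3.7°. I'll hover over its lip next.

Run:
```python
from h import *
print(mv((.4267,-.2094,.08),-3.7))
```

```text
(array([-0.0236,  0.347 ,  0.643 ]), np.float64(0.0002))
```

Call:
{"op": "drive_tool", "data": {
  "rows": [
    [[-0.012,0.15,0.1,0,0],[-0.024,0.3,0.2,0,0],[-0.024,0.347,0.35,0,0],[-0.024,0.347,0.5,0,0],[-0.024,0.347,0.64,0,0],[-0.024,0.347,0.64,0,0],[-0.024,0.347,0.64,0,0]]
  ]
}}

```text
time: 3.82
position: [0.4272, -0.2107, 0.082]
tool_rot: [3.14, -0.102, 0.003]
ft_force: [0.9, -0.6, 0.8]
grip_width: 0.998
```

Run:
```python
from h import *
st()
import pickle
D={}
for n in ("wrist","top","scene"):
    D[n]=ctrl.get_image(n)
pickle.dump(D,open("w2.pkl","wb"))
cv2.imwrite("pics/w2.png",D["wrist"]["img"])
cv2.imwrite("pics/s2.png",cv2.resize(D["scene"]["img"][230:380,270:430],None,fx=4,fy=4,interpolation=cv2.INTER_CUBIC))
```

```text
t 3.83 pos [ 0.4272 -0.2107  0.082 ] yaw -3.73 zz -1.0 F [ 0.9 -0.6  0.8] T [-0.06  0.03 -0.  ] g 0.998 q [-0.4   0.11  0.85  2.08 -0.1   0.99  0.43]
```

View pics/w2.png

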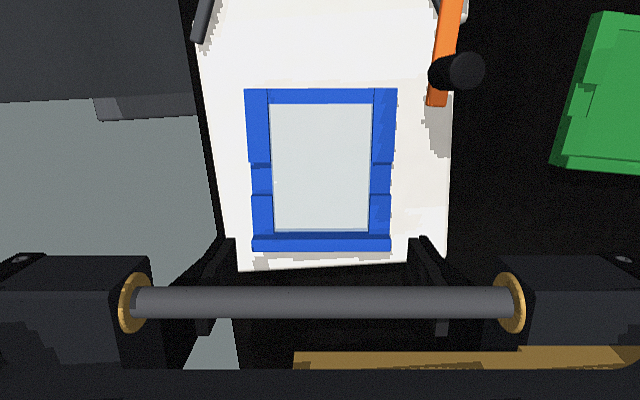

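View pics/s2.png

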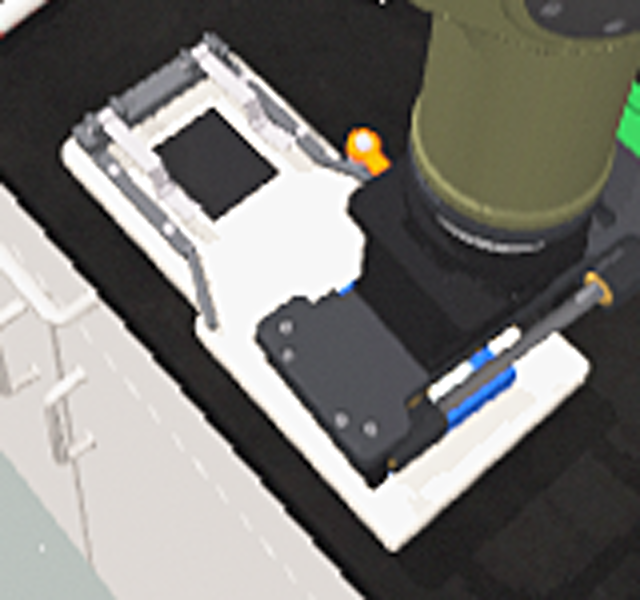

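The wrist view shows the lip at columns 252–391, rows 238–251, with the fingers either side at columns ~225 and ~420. I'll check the centring numerically.

Run:
```python
from h import *
import pickle
d=pickle.load(open("w2.pkl","rb"))["wrist"]; b,_,_=masks(d["img"])
M=Rn.from_rotvec(ctrl.get_state()["tool_rot"]).as_matrix(); p=ctrl.get_state()["position"]
cs,l=comps(b,500); i=cs[0][0]; m=l==i
for r in (100,130,150,205,215,225,238,241,244,247):
    xs=np.where(m[r])[0]; z=.048 if r>=238 else .04
    W=ray(d,[[xs[0]-.5,r],[xs[-1]+.5,r]],z); print(r,xs[0],xs[-1],z,(W[:,:2]*1000).round(1).tolist(), ((W-p)@M*1000)[:,:2].round(1).tolist())
for c in (260,290,320,350,380,388):
    ys=np.where(m[:,c])[0]; print(c,"front foot",(ray(d,[[c,ys[0]-.5]],.04)*1000).round(1).tolist(),"rear top",(ray(d,[[c,ys[-1]+.5]],.048)*1000).round(1).tolist())
```

```text
100 244 396 0.04 [[391.6, -131.9], [471.3, -137.1]] [[-41.1, -76.6], [38.8, -76.6]]
130 246 394 0.04 [[390.6, -147.4], [470.2, -152.5]] [[-41.1, -61.1], [38.7, -61.1]]
150 248 393 0.04 [[390.3, -158.2], [469.7, -163.3]] [[-40.7, -50.3], [38.9, -50.3]]
205 251 390 0.04 [[388.0, -189.7], [467.8, -194.9]] [[-40.9, -18.7], [39.1, -18.7]]
215 252 389 0.04 [[387.8, -195.8], [467.2, -201.0]] [[-40.7, -12.6], [38.9, -12.6]]
225 253 389 0.04 [[387.6, -202.0], [467.2, -207.2]] [[-40.4, -6.4], [39.3, -6.4]]
238 253 389 0.048 [[388.6, -206.7], [465.7, -211.7]] [[-39.2, -1.7], [38.1, -1.8]]
241 251 390 0.048 [[387.2, -208.4], [466.2, -213.6]] [[-40.4, 0.1], [38.8, 0.1]]
244 252 390 0.048 [[387.5, -210.3], [466.2, -215.5]] [[-40.0, 2.0], [38.9, 1.9]]
247 252 390 0.048 [[387.3, -212.2], [466.2, -217.4]] [[-40.1, 3.8], [39.0, 3.8]]
260 front foot [[400.8, -126.7, 40.0]] rear top [[391.8, -215.3, 48.0]]
290 front foot [[416.3, -127.7, 40.0]] rear top [[408.9, -216.4, 48.0]]
320 front foot [[431.8, -128.7, 40.0]] rear top [[426.0, -217.5, 48.0]]
350 front foot [[447.3, -129.8, 40.0]] rear top [[443.1, -218.7, 48.0]]
380 front foot [[462.8, -130.3, 40.0]] rear top [[460.2, -219.8, 48.0]]
388 front foot [[467.0, -130.5, 40.0]] rear top [[464.7, -220.1, 48.0]]
```

Call:
{"op": "drive_tool", "data": {
  "rows": [
    [[-0.003,-0.005,0.03,0,0],[-0.003,-0.005,0.06,0,0],[-0.003,-0.005,0.09,0,0],[-0.003,-0.005,0.115,0,0],[-0.003,-0.005,0.115,0,0]]
  ],
  "grip_force": 8
}}

```text
time: 4.6
position: [0.4244, -0.2095, 0.0454]
tool_rot: [3.14, -0.105, -0.002]
ft_force: [0.4, 0.6, 0.2]
grip_width: 1.002
```

```bash
python3 -c "
from h import *
st()"
```

```text
t 4.6 pos [ 0.4244 -0.2095  0.0454] yaw -3.84 zz -1.0 F [0.4 0.6 0.2] T [-0.1   0.09 -0.01] g 1.002 q [-0.38  0.18  0.84  2.11 -0.17  0.92  0.49]
```

Call:
{"op": "drive_tool", "data": {
  "rows": [
    [[0,0,-0.005,0,60],[0,0,-0.005,0,60],[0,0,-0.005,0,60],[0,0,-0.005,0,60]]
  ],
  "grip_force": 8
}}

```text
time: 5.1
position: [0.4252, -0.2095, 0.0479]
tool_rot: [3.14, -0.105, 0.001]
ft_force: [0.6, -0.9, 1.9]
grip_width: 0.92
```

Run:
```python
from h import *
st()
print(mv((.435,-.2094,.047),0),mv((.435,-.174,.047),0))
```

```text
t 5.1 pos [ 0.4252 -0.2095  0.0479] yaw -3.82 zz -1.0 F [ 0.6 -0.9  1.9] T [-0.19  0.08  0.03] g 0.92 q [-0.38  0.17  0.84  2.11 -0.16  0.92  0.49]
(array([ 0.0325, -0.0026,  0.0029]), np.float64(-0.0212)) (array([ 0.0247, -0.1204,  0.0029]), np.float64(-0.0212))
```

Call:
{"op": "drive_tool", "data": {
  "rows": [
    [[0.01,-0.02,0,-0.007,60],[0.02,-0.04,0,-0.014,60],[0.03,-0.06,0,-0.021,60],[0.028,-0.08,0,-0.021,60],[0.026,-0.1,0,-0.021,60],[0.025,-0.12,0,-0.021,60],[0.025,-0.12,0,-0.021,60]]
  ],
  "grip_force": 8
}}

```text
time: 5.98
position: [0.4351, -0.1732, 0.0478]
tool_rot: [-3.141, 0.0, -0.001]
ft_force: [-0.4, -2.5, 5.5]
grip_width: 0.915
```

Run:
```python
from h import *
st()
d=ctrl.get_image("wrist"); cv2.imwrite("pics/w3.png",d["img"])
b,_,_=masks(d["img"]); cs,l=comps(b,500); print(cs)
```

```text
t 5.97 pos [ 0.4351 -0.1732  0.0478] yaw -0.01 zz -1.0 F [-0.4 -2.5  5.5] T [-0.49  0.11  0.01] g 0.915 q [-0.44  0.15  0.81  2.12 -0.14  0.92  0.46]
[(2, [230, 90, 187, 196, 15474], [322.2, 188.2])]
```

View pics/w3.png

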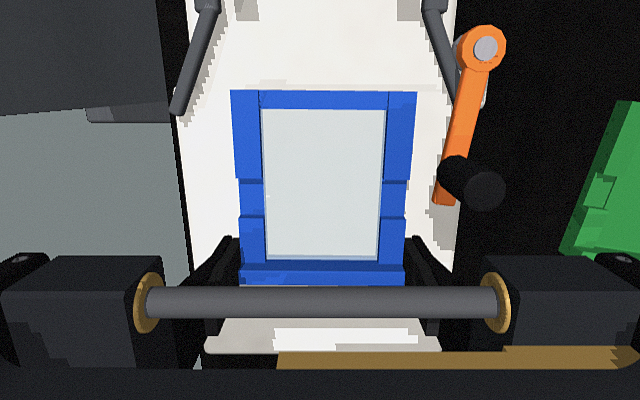

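Call:
{"op": "drive_tool", "data": {
  "rows": [
    [[0,0,0,0,0],[0,0,0,0,0],[0,0,0,0,0],[0,0,-0.06,0,0],[0,0,-0.12,0,0],[0,0.045,-0.12,0,123],[0,0.09,-0.12,0,123],[0,0.09,-0.12,0,123],[0,0.09,-0.12,0,123],[0,0.09,-0.12,0,123]]
  ],
  "grip_force": 20
}}

```text
time: 7.28
position: [0.4347, -0.2002, 0.0834]
tool_rot: [-3.141, -0.0, 0.0]
ft_force: [-0.2, -0.2, -0.1]
grip_width: 0.553
```

Run:
```python
from h import *
st()
d=ctrl.get_image("wrist"); cv2.imwrite("pics/w4.png",d["img"])
b,_,_=masks(d["img"]); cs,l=comps(b,500); m=l==cs[0][0]
for c in (270,300,330,360):
    ys=np.where(m[:,c])[0]; print(c,"front",(ray(d,[[c,ys[0]-.5]],.04)*1000).round(1).tolist(),"rear top",(ray(d,[[c,ys[-1]+.5]],.048)*1000).round(1).tolist())
for r in range(cs[0][1][1]+10,cs[0][1][1]+90,20):
    xs=np.where(m[r])[0]; print(r,(ray(d,[[xs[0]-.5,r],[xs[-1]+.5,r]],.04)*1000).round(1).tolist())
print(mv((.435,-.2,.047),0))
```

```text
t 7.28 pos [ 0.4347 -0.2002  0.0834] yaw 0.01 zz -1.0 F [-0.2 -0.2 -0.1] T [-0.09  0.07  0.  ] g 0.553 q [-0.42  0.12  0.84  2.07 -0.1   1.    0.48]
270 front [[409.0, -91.9, 40.0]] rear top [[406.4, -180.5, 48.0]]
300 front [[424.0, -91.9, 40.0]] rear top [[422.9, -181.1, 48.0]]
330 front [[439.0, -92.4, 40.0]] rear top [[439.5, -181.0, 48.0]]
360 front [[454.0, -92.4, 40.0]] rear top [[456.1, -181.0, 48.0]]
43 [[396.0, -96.3, 40.0], [476.0, -96.3, 40.0]]
63 [[395.9, -105.7, 40.0], [475.6, -105.7, 40.0]]
83 [[395.8, -115.5, 40.0], [475.8, -115.4, 40.0]]
103 [[395.7, -125.5, 40.0], [475.4, -125.5, 40.0]]
(array([ 0.0008, -0.001 ,  0.1214]), np.float64(0.0001))
```

View pics/w4.png

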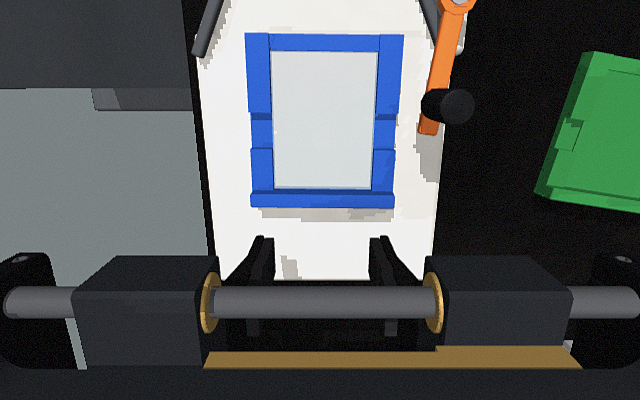

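Call:
{"op": "drive_tool", "data": {
  "rows": [
    [[0.003,0,0.06,0,123],[0.003,0,0.12,0,123],[0.003,0,0.12,0,123],[0.003,-0.03,0.12,0,123],[0.003,-0.055,0.12,0,123],[0.003,-0.08,0.12,0,123],[0.003,-0.105,0.12,0,123],[0.003,-0.13,0.12,0,123],[0.003,-0.15,0.12,0,123],[0.003,-0.15,0.12,0,123]]
  ]
}}

```text
time: 8.57
position: [0.4357, -0.155, 0.0475]
tool_rot: [-3.141, -0.0, 0.0]
ft_force: [-0.1, -0.5, -0.1]
grip_width: 0.519
```

Run:
```python
from h import *
st()
print(mv((.4355,-.078,.047),0))
d=ctrl.get_image("wrist"); cv2.imwrite("pics/w5.png",d["img"])
```

```text
t 8.57 pos [ 0.4357 -0.155   0.0475] yaw 0.02 zz -1.0 F [-0.1 -0.5 -0.1] T [-0.09  0.08 -0.01] g 0.519 q [-0.48  0.14  0.81  2.13 -0.13  0.92  0.41]
(array([-0.0005, -0.2567,  0.0018]), np.float64(0.0001))
```

View pics/w5.png

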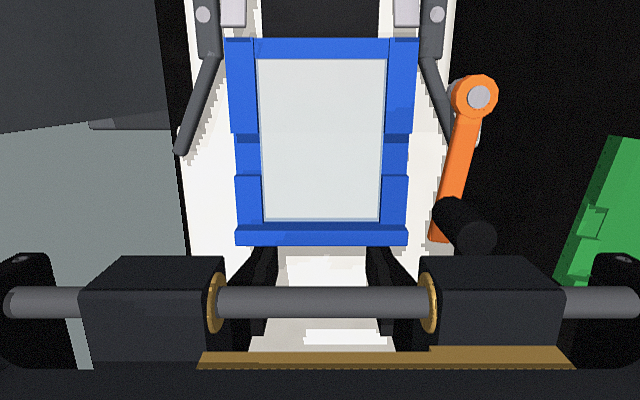

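Call:
{"op": "drive_tool", "data": {
  "rows": [
    [[0,-0.02,0,0,123],[0,-0.04,0,0,123],[0,-0.06,0,0,123],[0,-0.08,0,0,123],[0,-0.1,0,0,123],[0,-0.12,0,0,123],[0,-0.14,0,0,123]]
  ]
}}

```text
time: 9.5
position: [0.4357, -0.1159, 0.0476]
tool_rot: [3.139, -0.003, 0.001]
ft_force: [0.0, -5.7, -0.6]
grip_width: 0.519
```

Run:
```python
from h import *
st()
print(mv((.4355,-.078,.047),0))
d=ctrl.get_image("wrist"); cv2.imwrite("pics/w6.png",d["img"])
```

```text
t 9.5 pos [ 0.4357 -0.1159  0.0476] yaw -0.13 zz -1.0 F [ 0.  -5.7 -0.6] T [-1.36  0.08  0.  ] g 0.519 q [-0.55  0.1   0.78  2.16 -0.09  0.91  0.28]
(array([-0.0009, -0.1265,  0.0018]), np.float64(-0.0007))
```

View pics/w6.png

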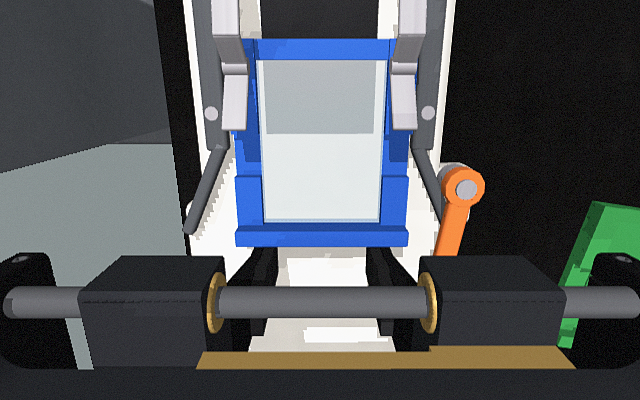

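The clips are riding on the rails and the plate is straight. I'll continue.

Call:
{"op": "drive_tool", "data": {
  "rows": [
    [[0,-0.02,0,0,123],[0,-0.04,0,0,123],[0,-0.06,0,0,123],[0,-0.08,0,0,123],[0,-0.1,0,0,123],[0,-0.11,0,0,123],[0,-0.118,0,0,123],[0,-0.124,0,0,123],[0,-0.124,0,0,123]]
  ]
}}

```text
time: 10.68
position: [0.4354, -0.0808, 0.0475]
tool_rot: [3.136, -0.002, -0.0]
ft_force: [-0.8, -13.2, -0.2]
grip_width: 0.52
```

Run:
```python
from h import *
st()
print(mv((.4355,-.078,.047),0))
d=ctrl.get_image("wrist"); cv2.imwrite("pics/w7.png",d["img"])
```

```text
t 10.68 pos [ 0.4354 -0.0808  0.0475] yaw -0.08 zz -1.0 F [ -0.8 -13.2  -0.2] T [-3.06  0.19  0.21] g 0.52 q [-0.6   0.08  0.75  2.17 -0.06  0.91  0.18]
(array([ 0.0004, -0.0093,  0.0017]), np.float64(-0.0005))
```

View pics/w7.png

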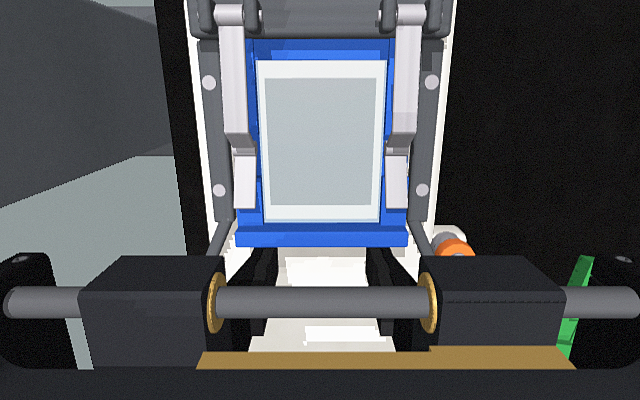

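Call:
{"op": "drive_tool", "data": {
  "rows": [
    [[0,-0.004,0,0,123],[0,-0.008,0,0,123],[0,-0.012,0,0,123],[0,-0.015,0,0,123],[0,-0.015,0,0,123]]
  ]
}}

```text
time: 11.35
position: [0.4354, -0.0805, 0.0477]
tool_rot: [3.13, -0.004, 0.0]
ft_force: [-1.1, -22.9, -0.8]
grip_width: 0.52
```

Run:
```python
from h import *
st()
d=ctrl.get_image("wrist"); cv2.imwrite("pics/w8.png",d["img"])
```

```text
t 11.35 pos [ 0.4354 -0.0805  0.0477] yaw -0.16 zz -0.9999 F [ -1.1 -22.9  -0.8] T [-5.36  0.33  0.29] g 0.52 q [-0.61  0.08  0.75  2.18 -0.05  0.91  0.17]
```

View pics/w8.png

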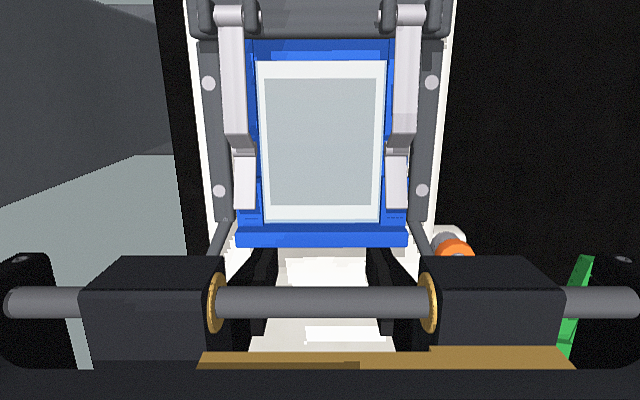

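Run:
```python
from h import *
d=ctrl.get_image("wrist")
b,_,_=masks(d["img"])
m=b>0
print("pred home rear top mid px",proj(d,[[.435,-.0684,.048],[.435-.03,-.0684,.048],[.435+.03,-.0684,.048]]).round(1).tolist())
for c in (250,290,320,350,390):
    ys=np.where(m[180:262,c])[0]+180; print(c,ys[0],ys[-1],(ray(d,[[c,ys[-1]+.5]],.048)*1000).round(1).tolist())
for c in (280,300,320,340,360):
    ys=np.where(m[:80,c])[0]; print(c,ys[0],ys[-1],"front",(ray(d,[[c,ys[0]-.5]],.04)*1000).round(1).tolist())
im=d["img"]
cv2.imwrite("pics/w8c.png",cv2.resize(im[0:260,180:460],None,fx=2.3,fy=2.3,interpolation=cv2.INTER_CUBIC))
s=ctrl.get_image("scene")["img"][225:375,270:430]; cv2.imwrite("pics/s8.png",cv2.resize(s,None,fx=4,fy=4,interpolation=cv2.INTER_CUBIC))
# clip bead/nose predicted px for angle riding .14 vs notch .04
for sy in (34,-34):
  for a in (.04,.14):
    P=[]
    for L in (77,52):
        P.append([.435-sy/1000,-.0934+.122-L/1000*np.cos(a),.03+.0])
    pass
```

```text
pred home rear top mid px [[320.4, 247.4], [255.4, 247.5], [385.5, 247.2]]
250 210 247 [[402.5, -68.4, 48.0]]
290 223 247 [[421.0, -68.4, 48.0]]
320 223 247 [[434.8, -68.5, 48.0]]
350 223 246 [[448.6, -68.0, 48.0]]
390 209 246 [[467.1, -68.0, 48.0]]
280 39 59 front [[418.9, 21.0, 40.0]]
300 39 59 front [[427.0, 20.9, 40.0]]
320 39 59 front [[435.1, 20.9, 40.0]]
340 39 59 front [[443.2, 20.9, 40.0]]
360 39 59 front [[451.3, 20.9, 40.0]]
```

View pics/w8c.png

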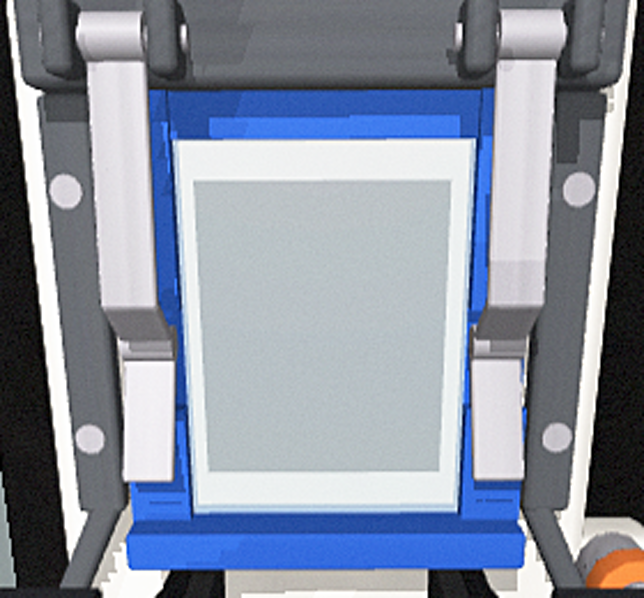

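View pics/s8.png

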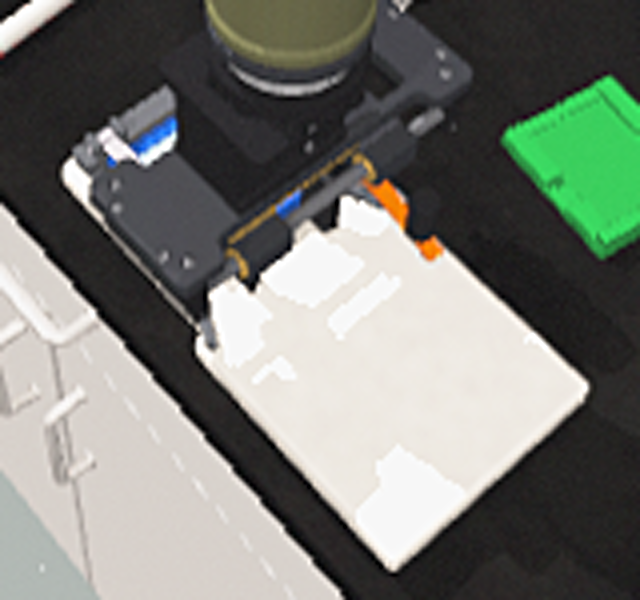

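Call:
{"op": "drive_tool", "data": {
  "rows": [
    [[0,-0.01,0,0,123],[0,-0.01,0,0,123],[0,0,0,0,123],[0,0.04,0,0,123],[0,0.08,0,0,123],[0,0.1,-0.1,0,123],[0,0.12,-0.25,0,140],[0,0.15,-0.4,0,160],[0,0.15,-0.5,0,160],[0,0.15,-0.5,0,160],[0,0.15,-0.5,0,160]]
  ]
}}

```text
time: 12.88
position: [0.4352, -0.1165, 0.1968]
tool_rot: [-3.141, -0.0, 0.002]
ft_force: [0.1, 0.0, -0.1]
grip_width: 0.375
```

Run:
```python
from h import *
import pickle
st()
d=ctrl.get_image("wrist"); pickle.dump(d,open("w9.pkl","wb")); im=d["img"]; cv2.imwrite("pics/w9.png",im)
O=np.array([.435,-.0934,0]); S=lambda x,y,z: O+np.array([-y,x,z])/1000
print("home rear lip top",proj(d,[S(25,0,48),S(25,35,48),S(25,-35,48)]).round(1).tolist())
b,_,_=masks(im); m=b>0
cs,l=comps(b,200); print(cs)
box=proj(d,[S(135,75,30),S(-60,-80,30)]); print(box)
```

```text
t 12.88 pos [ 0.4352 -0.1165  0.1968] yaw 0.02 zz -1.0 F [ 0.1  0.  -0.1] T [-0.06  0.05  0.02] g 0.375 q [-0.6  -0.15  0.75  2.    0.1   1.26  0.11]
home rear lip top [[321.3, 130.4], [279.5, 130.4], [363.1, 130.5]]
[(1, [275, 14, 95, 117, 2553], [320.6, 79.4])]
[[226.93989228 -12.35034152]
 [404.84022119 217.98022007]]
```

View pics/w9.png

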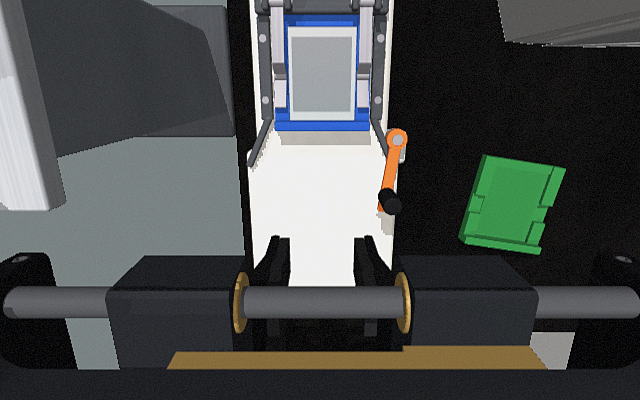

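Run:
```python
from h import *
import pickle
d0=pickle.load(open("w1.pkl","rb"));d=pickle.load(open("w9.pkl","rb"))
cv2.imwrite("pics/w9c.png",cv2.resize(d["img"][0:140,250:395],None,fx=4,fy=4,interpolation=cv2.INTER_CUBIC))
cv2.imwrite("pics/w1e.png",cv2.resize(d0["img"][15:135,245:385],None,fx=4,fy=4,interpolation=cv2.INTER_CUBIC))
O=np.array([.435,-.0934,0]); S=lambda x,y,z: O+np.array([-y,x,z])/1000
for y in (34,-34):
  for nm,dd,As in (("w1",d0,(0,)),("w9",d,(.04,.14))):
    for a in As:
      # nose: assume rest height h above deck at x=45, pivot height ~15 ; raise = 77*a
      for h in (8,12):
        P=[S(122-77*np.cos(a)+0, y+e, 30+h+77*np.sin(a)) for e in (5,-5)]
        pp=proj(dd,P); print(y,nm,a,h,pp.round(1).tolist(),"w",abs(pp[1,0]-pp[0,0]).round(2))
```

```text
34 w1 0 8 [[276.5, 114.4], [285.9, 113.8]] w 9.35
34 w1 0 12 [[276.1, 114.7], [285.5, 114.0]] w 9.44
34 w9 0.04 8 [[274.9, 105.3], [286.8, 105.3]] w 11.91
34 w9 0.04 12 [[274.3, 105.5], [286.3, 105.5]] w 12.07
34 w9 0.14 8 [[273.6, 104.9], [285.9, 104.9]] w 12.23
34 w9 0.14 12 [[273.0, 105.1], [285.4, 105.1]] w 12.39
-34 w1 0 8 [[340.3, 110.1], [349.7, 109.5]] w 9.41
-34 w1 0 12 [[340.5, 110.4], [350.0, 109.8]] w 9.51
-34 w9 0.04 8 [[355.9, 105.3], [367.8, 105.3]] w 11.92
-34 w9 0.04 12 [[356.4, 105.6], [368.4, 105.6]] w 12.08
-34 w9 0.14 8 [[356.8, 104.9], [369.0, 104.9]] w 12.23
-34 w9 0.14 12 [[357.3, 105.2], [369.7, 105.2]] w 12.4
```

View pics/w9c.png

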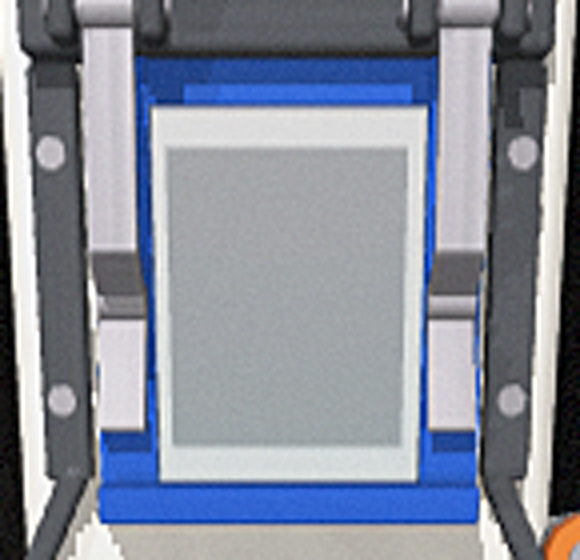

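View pics/w1e.png

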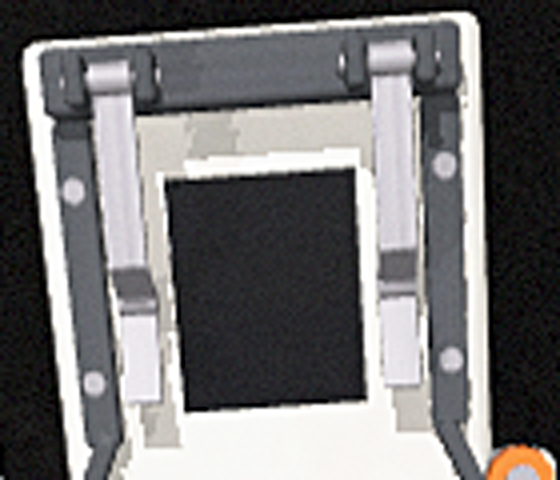

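Run:
```python
from h import *
import pickle
D={n:ctrl.get_image(n) for n in("scene","top")}; pickle.dump(D,open("s9.pkl","wb"))
cv2.imwrite("pics/s9.png",cv2.resize(D["scene"]["img"][225:375,270:430],None,fx=4,fy=4,interpolation=cv2.INTER_CUBIC))
```

```text
(no output)
```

View pics/s9.png

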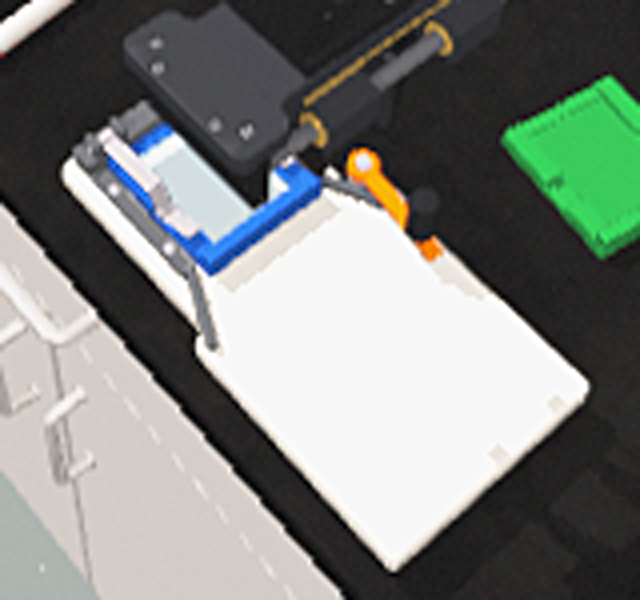

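The plate's rear edge measures at home within 0.5 mm and the left clip appears dropped. I'll move over the knob, which also clears the scene view of both clips.

Run:
```python
from h import *
import pickle
d=pickle.load(open("w9.pkl","rb")); im=d["img"]
sub=im[180:225,372:410]; h=cv2.cvtColor(sub,cv2.COLOR_BGR2HSV)
cv2.imwrite("pics/knob.png",cv2.resize(im[120:230,365:420],None,fx=5,fy=5,interpolation=cv2.INTER_CUBIC))
O=np.array([.435,-.0934,0])
for q in (0,.1,.15,.2,.25):
    th=-(3.09+q); s=np.array([18+50*np.cos(th),-64+50*np.sin(th)]); k=np.array([O[0]-s[1]/1000,O[1]+s[0]/1000])
    print(q,k.round(4),proj(d,[[*k,.078],[*k,.047]]).round(1).tolist())
print(mv((.4915,-.1205,.13),-9.5))
```

```text
0 [ 0.5016 -0.1253] [[404.1, 206.5], [396.3, 195.2]]
0.1 [ 0.4966 -0.1253] [[397.9, 206.5], [390.7, 195.2]]
0.15 [ 0.4941 -0.1252] [[394.8, 206.3], [387.9, 195.0]]
0.2 [ 0.4916 -0.1249] [[391.7, 205.9], [385.1, 194.6]]
0.25 [ 0.4891 -0.1244] [[388.7, 205.4], [382.3, 194.2]]
(array([0.1892, 0.0119, 0.2206]), np.float64(0.0527))
```

View pics/knob.png

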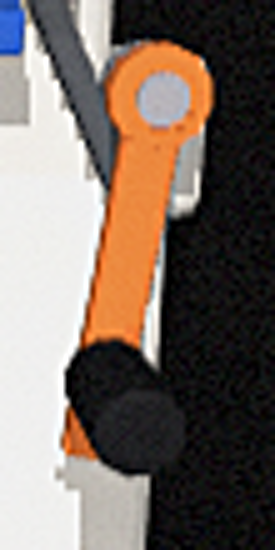

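Call:
{"op": "drive_tool", "data": {
  "rows": [
    [[0.06,0.01,0,0.01,138],[0.13,0.02,0,0.025,138],[0.194,0.029,0.05,0.039,138],[0.194,0.029,0.14,0.039,138],[0.194,0.029,0.22,0.039,138],[0.194,0.029,0.22,0.039,138],[0.194,0.029,0.22,0.039,138]]
  ]
}}

```text
time: 13.9
position: [0.4942, -0.1262, 0.132]
tool_rot: [3.135, -0.194, 0.0]
ft_force: [-0.1, 0.5, 0.5]
grip_width: 0.462
```

Run:
```python
from h import *
import pickle
st()
D={n:ctrl.get_image(n) for n in("scene","top","wrist")}; pickle.dump(D,open("s10.pkl","wb"))
cv2.imwrite("pics/s10.png",cv2.resize(D["scene"]["img"][235:345,275:385],None,fx=5,fy=5,interpolation=cv2.INTER_CUBIC))
cv2.imwrite("pics/w10.png",D["wrist"]["img"])
print(mv((.4933,-.1251,.07),-7))
O=np.array([.435,-.0934,0]); S=lambda x,y,z: O+np.array([-y,x,z])/1000
d=D["scene"]
for y in (34,-34):
  for a in (.04,.14):
    P=[S(122-77*np.cos(a), y+e, 37+77*np.sin(a)) for e in (5,-5)]
    print(y,a,proj(d,P).round(1).tolist(), ((proj(d,P)-[275,235])*5).round(0).tolist())
```

```text
t 13.9 pos [ 0.4942 -0.1262  0.132 ] yaw -7.06 zz -1.0 F [-0.1  0.5  0.5] T [-0.1   0.06 -0.  ] g 0.462 q [-0.56  0.12  0.81  1.95 -0.1   1.11  0.17]
(array([-0.0052, -0.0026,  0.2085]), np.float64(-0.0003))
34 0.04 [[316.0, 285.1], [319.6, 282.5]] [[205.0, 251.0], [223.0, 238.0]]
34 0.14 [[315.7, 283.1], [319.4, 280.4]] [[204.0, 240.0], [222.0, 227.0]]
-34 0.04 [[339.8, 267.7], [343.2, 265.2]] [[324.0, 163.0], [341.0, 151.0]]
-34 0.14 [[339.7, 265.6], [343.1, 263.1]] [[323.0, 153.0], [340.0, 140.0]]
```

View pics/s10.png

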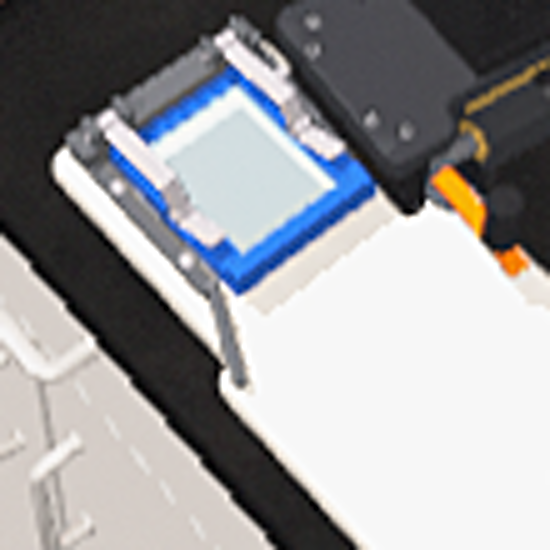

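View pics/w10.png

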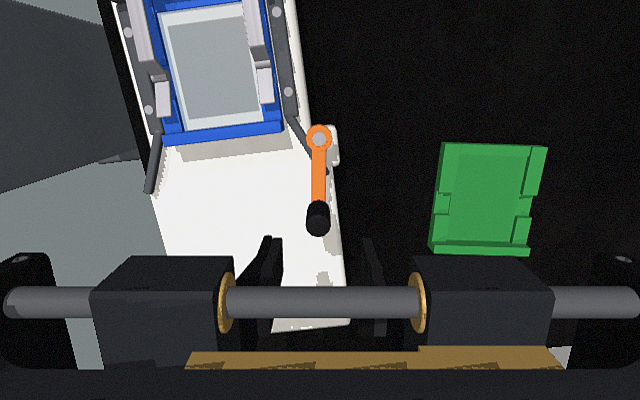

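Both clip noses match the "snapped" prediction (0.04 rad) in the scene view: left at (205,250), right at (322,160). A raised clip would sit about 11 px higher in that crop. The knob lies midway between the fingers at (318,218). Next I'll lower onto the knob and grip lightly.

Call:
{"op": "drive_tool", "data": {
  "rows": [
    [[-0.003,-0.002,0.06,0,138],[-0.003,-0.002,0.12,0,138],[-0.003,-0.002,0.17,0,138],[-0.003,-0.002,0.205,0,138],[-0.003,-0.002,0.205,0,138],[-0.003,-0.002,0.205,0,215],[-0.003,-0.002,0.205,0,215],[-0.003,-0.002,0.205,0,215],[-0.003,-0.002,0.205,0,215]]
  ],
  "grip_force": 4
}}

```text
time: 15.18
position: [0.4931, -0.1253, 0.0703]
tool_rot: [-3.135, 0.193, -0.0]
ft_force: [-1.6, 0.4, 2.4]
grip_width: 0.181
```

Run:
```python
from h import *
st()
p=ctrl.get_state()["position"]; M=Rn.from_rotvec(ctrl.get_state()["tool_rot"]).as_matrix()
piv=np.array([.499,-.0754]); r=p[:2]-piv
a0=np.degrees(np.arctan2(r[1],r[0])); print("radius",np.hypot(*r),"angle",a0)
# go from a0 (approx -97) clockwise to -180
rad=np.hypot(*r)
for k in range(1,13):
    ang=a0+( -180-a0)*k/12
    t=piv+0.05*np.array([np.cos(np.radians(ang)),np.sin(np.radians(ang))])
    D=np.array([*t,p[2]])-p; print(k,round(ang,1),t.round(4),(M.T@D/.3).round(3)[:2], round((a0-ang)/180,3))
```

```text
t 15.18 pos [ 0.4931 -0.1253  0.0703] yaw -7.06 zz -1.0 F [-1.6  0.4  2.4] T [-0.06  0.28 -0.01] g 0.181 q [-0.53  0.22  0.8   2.01 -0.19  0.99  0.24]
radius 0.05024268469324944 angle -96.78444652857107
1 -103.7 [ 0.4871 -0.124 ] [-0.02  -0.002] 0.039
2 -110.7 [ 0.4814 -0.1222] [-0.04  -0.005] 0.077
3 -117.6 [ 0.4758 -0.1197] [-0.059 -0.011] 0.116
4 -124.5 [ 0.4707 -0.1166] [-0.078 -0.02 ] 0.154
5 -131.5 [ 0.4659 -0.1129] [-0.095 -0.03 ] 0.193
6 -138.4 [ 0.4616 -0.1086] [-0.111 -0.042] 0.231
7 -145.3 [ 0.4579 -0.1038] [-0.125 -0.057] 0.27
8 -152.3 [ 0.4547 -0.0987] [-0.138 -0.072] 0.308
9 -159.2 [ 0.4523 -0.0932] [-0.148 -0.09 ] 0.347
10 -166.1 [ 0.4505 -0.0874] [-0.156 -0.108] 0.385
11 -173.1 [ 0.4494 -0.0814] [-0.163 -0.127] 0.424
12 -180.0 [ 0.449  -0.0754] [-0.166 -0.147] 0.462
```

Call:
{"op": "drive_tool", "data": {
  "rows": [
    [[-0.02,-0.002,0,0.039,215],[-0.04,-0.005,0,0.077,215],[-0.059,-0.011,0,0.116,215],[-0.078,-0.02,0,0.154,215],[-0.095,-0.03,0,0.193,215],[-0.111,-0.042,0,0.231,215],[-0.111,-0.042,0,0.231,215]]
  ],
  "grip_force": 4
}}

```text
time: 16.05
position: [0.4618, -0.1084, 0.0703]
tool_rot: [-2.863, 1.291, -0.001]
ft_force: [-0.5, 0.2, 1.8]
grip_width: 0.181
```

Run:
```python
from h import *
st()
d=ctrl.get_image("wrist"); cv2.imwrite("pics/w11.png",d["img"])
p=ctrl.get_state()["position"]; M=Rn.from_rotvec(ctrl.get_state()["tool_rot"]).as_matrix()
piv=np.array([.499,-.0754]); r=p[:2]-piv
a0=np.degrees(np.arctan2(r[1],r[0])); print("radius",np.hypot(*r),"angle",a0)
for k in range(1,8):
    ang=a0+( -182-a0)*k/7
    t=piv+0.05*np.array([np.cos(np.radians(ang)),np.sin(np.radians(ang))])
    D=np.array([*t,p[2]])-p; print(k,round(ang,1),t.round(4),(M.T@D/.3).round(3)[:2], round((a0-ang)/180,3))
```

```text
t 16.05 pos [ 0.4618 -0.1084  0.0703] yaw -48.54 zz -1.0 F [-0.5  0.2  1.8] T [-0.05  0.1  -0.03] g 0.181 q [-0.68  0.14  0.91  2.09 -0.13  0.97 -0.55]
radius 0.04980047425425182 angle -138.36679302815932
1 -144.6 [ 0.4582 -0.1044] [-0.018 -0.   ] 0.035
2 -150.8 [ 0.4553 -0.0998] [-0.036 -0.003] 0.069
3 -157.1 [ 0.453  -0.0949] [-0.053 -0.008] 0.104
4 -163.3 [ 0.4511 -0.0898] [-0.07  -0.015] 0.139
5 -169.5 [ 0.4498 -0.0845] [-0.086 -0.023] 0.173
6 -175.8 [ 0.4491 -0.0791] [-0.101 -0.033] 0.208
7 -182.0 [ 0.449  -0.0737] [-0.115 -0.045] 0.242
```

View pics/w11.png

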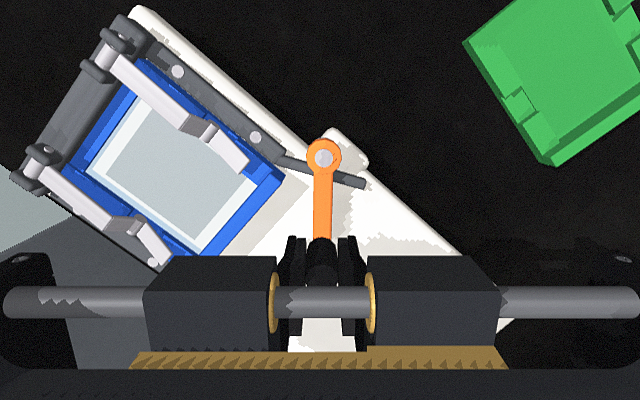

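Call:
{"op": "drive_tool", "data": {
  "rows": [
    [[-0.018,0,0,0.035,215],[-0.036,-0.003,0,0.069,215],[-0.053,-0.008,0,0.104,215],[-0.07,-0.015,0,0.139,215],[-0.086,-0.023,0,0.173,215],[-0.101,-0.033,0,0.208,215],[-0.115,-0.045,0,0.235,215],[-0.118,-0.048,0,0.235,215],[-0.118,-0.048,0,0.235,215]]
  ],
  "grip_force": 4
}}

```text
time: 17.23
position: [0.4503, -0.0759, 0.0704]
tool_rot: [2.204, -2.237, 0.009]
ft_force: [3.4, -8.3, -3.8]
grip_width: 0.201
```

Run:
```python
from h import *
st()
d=ctrl.get_image("wrist"); cv2.imwrite("pics/w12.png",d["img"])
p=ctrl.get_state()["position"]
piv=np.array([.499,-.0754]); r=p[:2]-piv
print("radius",np.hypot(*r),"angle",np.degrees(np.arctan2(r[1],r[0])))
```

```text
t 17.23 pos [ 0.4503 -0.0759  0.0704] yaw -90.86 zz -1.0 F [ 3.4 -8.3 -3.8] T [-1.83 -0.61  0.03] g 0.201 q [-0.82  0.08  0.96  2.13 -0.07  0.96 -1.4 ]
radius 0.04868501866453103 angle -179.2378873770317
```

View pics/w12.png

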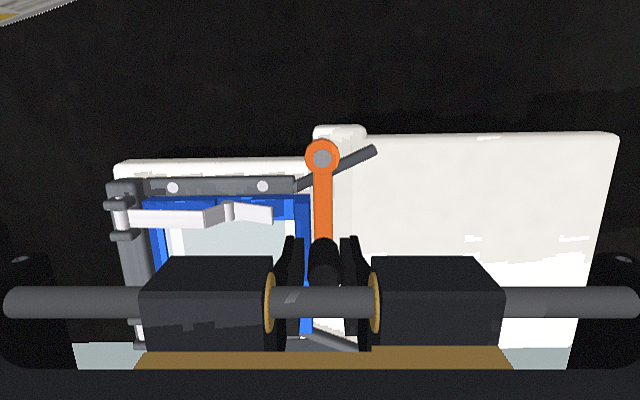

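Call:
{"op": "drive_tool", "data": {
  "rows": [
    [[-0.118,-0.048,0,0.235,165],[0,0,0,0,165]]
  ]
}}

```text
time: 17.52
position: [0.45, -0.0716, 0.07]
tool_rot: [2.208, -2.231, 0.003]
ft_force: [0.4, -1.4, -0.3]
grip_width: 0.869
```

I made an error there: the first row of that call repeated the previous call's offsets, so the hand jerked forward against the stopped gate before it returned. The 4 N grip let the fingers yield. I'll check the state before moving on.

Run:
```python
from h import *
st()
for n in ("wrist","scene","top"):
    d=ctrl.get_image(n); im=d["img"]
    if n=="scene": im=cv2.resize(im[225:355,265:405],None,fx=4,fy=4,interpolation=cv2.INTER_CUBIC)
    if n=="top": im=cv2.resize(im[205:305,340:500],None,fx=5,fy=5,interpolation=cv2.INTER_CUBIC)
    cv2.imwrite(f"pics/{n}13.png",im)
```

```text
t 17.52 pos [ 0.45   -0.0716  0.07  ] yaw -90.62 zz -1.0 F [ 0.4 -1.4 -0.3] T [-0.04  0.12  0.05] g 0.869 q [-0.82  0.08  0.95  2.13 -0.07  0.97 -1.4 ]
```

View pics/wrist13.png

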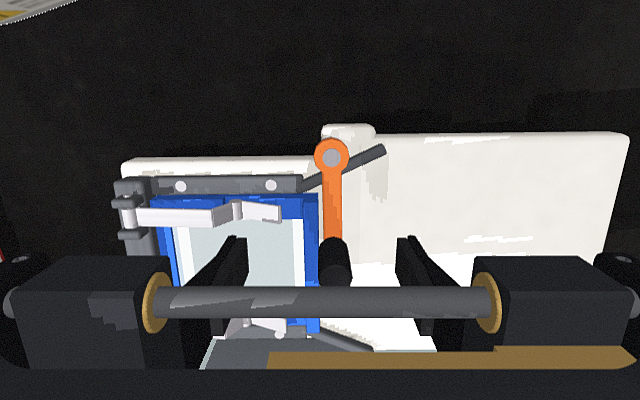

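View pics/scene13.png

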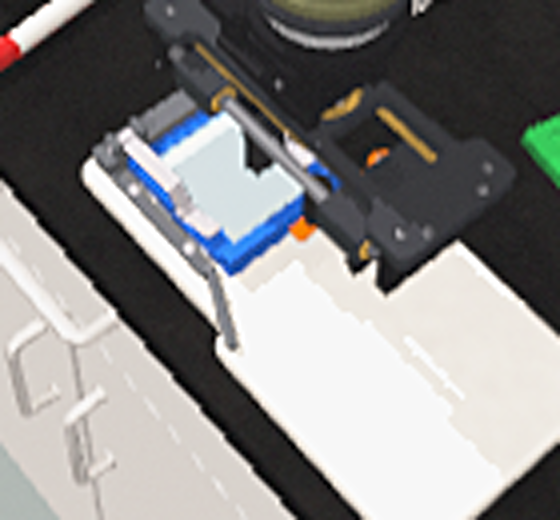

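The gate is still at its stop, both clips are down, and the knob stands free between the open fingers. Next: straight up.

Call:
{"op": "drive_tool", "data": {
  "rows": [
    [[0,0,-0.05,0,35],[0,0,-0.13,0,35],[0,0,-0.25,0,35],[0,0.0,-0.38,0,35],[0.2,0,-0.5,-0.05,35],[0.3,0,-0.5,-0.1,35],[0.4,-0.1,-0.5,-0.15,35],[0.4,-0.1,-0.5,-0.2,35],[0.4,-0.1,-0.5,-0.2,35]]
  ]
}}

```text
time: 18.8
position: [0.4777, -0.1932, 0.2209]
tool_rot: [2.785, -1.451, 0.002]
ft_force: [-0.5, -0.2, 0.1]
grip_width: 0.863
```

Run:
```python
from h import *
import pickle
st(); D={}
O=np.array([.435,-.0934,0]); S=lambda x,y,z: O+np.array([-y,x,z])/1000
for n in ("wrist","scene","top"):
    d=ctrl.get_image(n); im=d["img"]; D[n]=d
    if n=="scene": im=cv2.resize(im[235:345,275:385],None,fx=5,fy=5,interpolation=cv2.INTER_CUBIC)
    if n=="top": im=cv2.resize(im[205:305,340:500],None,fx=5,fy=5,interpolation=cv2.INTER_CUBIC)
    cv2.imwrite(f"pics/{n}14.png",im)
pickle.dump(D,open("14.pkl","wb"))
```

```text
t 18.8 pos [ 0.4777 -0.1932  0.2209] yaw -55.04 zz -1.0 F [-0.5 -0.2  0.1] T [-0.07  0.15  0.  ] g 0.863 q [-0.82  0.04  1.2   1.84 -0.04  1.29 -0.57]
```

View pics/wrist14.png

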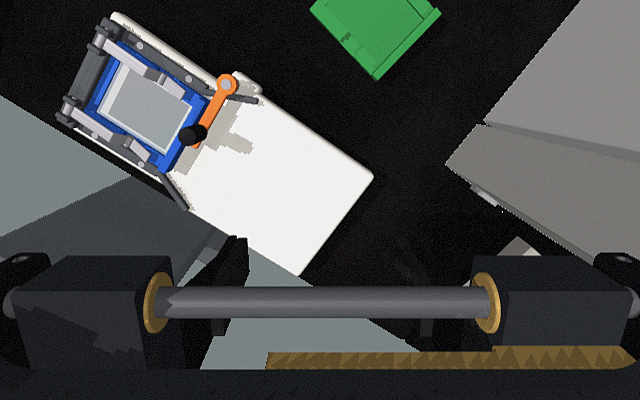

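View pics/scene14.png

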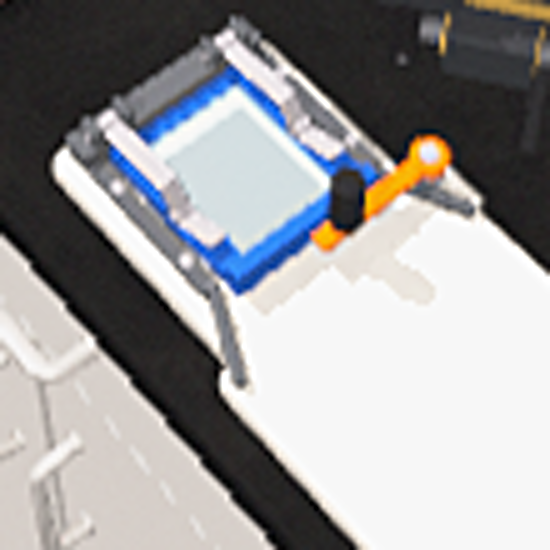

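View pics/top14.png

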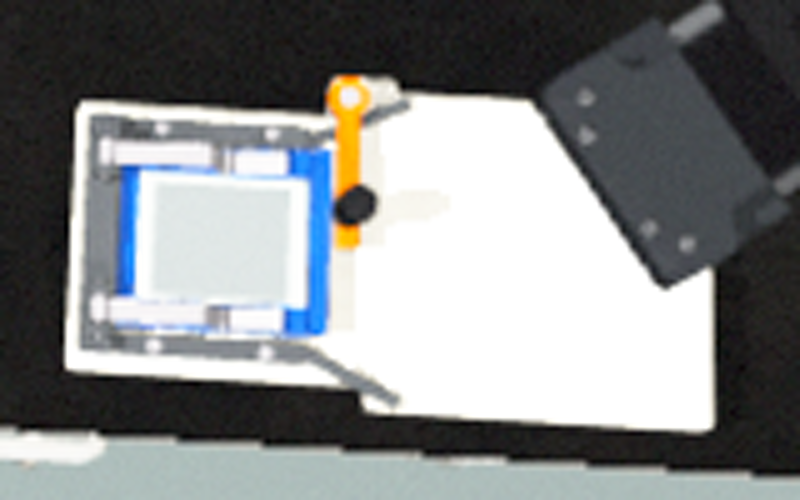

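Run:
```python
from h import *
import pickle
D=pickle.load(open("14.pkl","rb"))
O=np.array([.435,-.0934,0]); S=lambda x,y,z: O+np.array([-y,x,z])/1000
for n in ("top","wrist"):
    d=D[n]; b,o,_=masks(d["img"]); 
    cs,l=comps(o,20); print(n,cs)
    P=np.argwhere(np.isin(l,[c[0] for c in cs if c[1][4]<2000 and (n=="top" and 340<c[2][0]<500 or n=="wrist" and c[2][1]<200)]))[:,::-1]
    W=ray(d,P,.047)[:,:2]; st_=np.c_[(W[:,1]-O[1]),(O[0]-W[:,0])]*1000
    A=st_[st_[:,1]>-54]; v=cv2.fitLine(A.astype(np.float32),cv2.DIST_HUBER,0,.1,.01).ravel(); print("arm line",v.round(3),"tip y",st_[:,1].max().round(1),"x range",A[:,0].min().round(1),A[:,0].max().round(1))
    cs,l=comps(b,100); cs=[c for c in cs if (n=="top" and 340<c[2][0]<500 and 200<c[2][1]<300) or (n=="wrist" and c[2][1]<200)]
    m=np.argwhere(np.isin(l,[c[0] for c in cs]))[:,::-1]; W=ray(d,m,.048); s=np.c_[(W[:,1]-O[1]),(O[0]-W[:,0])]*1000
    print("plate rear x at z48",[round(s[(abs(s[:,1]-y)<4),0].min(),1) for y in (-30,10,30)])
    s=ray(d,m,.040); s=np.c_[(s[:,1]-O[1]),(O[0]-s[:,0])]*1000
    print("front max",[round(s[(abs(s[:,1]-y)<4),0].max(),1) for y in (-20,0,20)],"y",s[:,1].min().round(1),s[:,1].max().round(1))
    print("pred shut tip/pivot px",proj(d,[S(18,2,47),S(18,-64,47),S(18,-14,78)]).round(1).tolist())
cv2.imwrite("pics/w14c.png",cv2.resize(D["wrist"]["img"][0:220,45:275],None,fx=2.7,fy=2.7,interpolation=cv2.INTER_CUBIC))
# bystanders shift check
t=ctrl.get_image("top")["img"]; t0=cv2.imread("pics/top0.png")
print("bystander diff",cv2.absdiff(t,t0)[200:300,190:320].mean(), cv2.absdiff(t,t0)[150:200,410:470].mean())
```

```text
top [(3, [104, 204, 37, 31, 877], [121.7, 219.5]), (4, [405, 220, 9, 24, 101], [409.1, 231.1]), (5, [407, 250, 5, 5, 22], [409.1, 251.9])]
arm line [ 2.7000e-02 -1.0000e+00  1.6671e+01 -2.8995e+01] tip y 1.9 x range 11.8 21.5
plate rear x at z48 [np.float64(25.5), np.float64(24.6), np.float64(26.1)]
front max [np.float64(30.6), np.float64(30.1), np.float64(29.6)] y -40.1 38.9
pred shut tip/pivot px [[408.1, 254.1], [408.8, 223.9], [410.6, 244.7]]
wrist [(1, [198, 74, 39, 56, 684], [217.1, 100.3]), (2, [192, 142, 8, 7, 28], [195.7, 145.1])]
arm line [  0.073  -0.997  16.598 -34.679] tip y 1.3 x range 11.3 21.9
plate rear x at z48 [np.float64(24.3), np.float64(22.4), np.float64(24.1)]
front max [np.float64(113.4), np.float64(113.3), np.float64(113.1)] y -42.4 42.9
pred shut tip/pivot px [[189.1, 145.4], [225.5, 83.6], [185.0, 135.6]]
bystander diff 7.050076923076923 7.049222222222222
```

View pics/w14c.png

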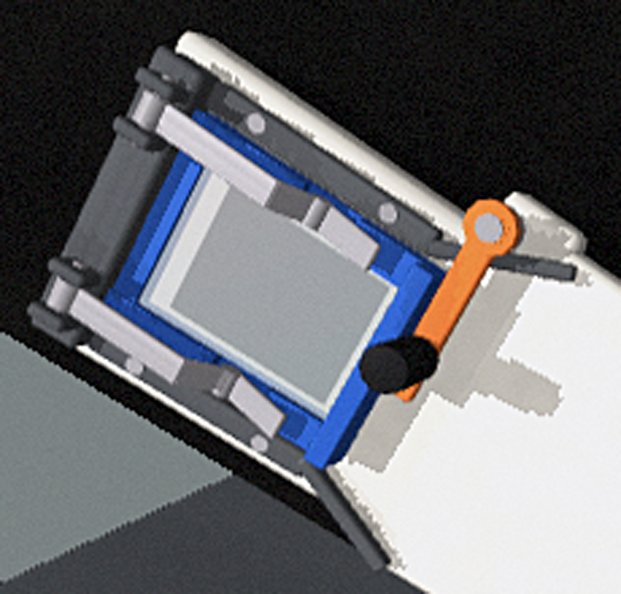

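The arm line in the wrist view hints the gate may be a few degrees short of shut, so I'll check that more carefully.

Run:
```python
from h import *
import pickle
D=pickle.load(open("14.pkl","rb"))
O=np.array([.435,-.0934,0]); S=lambda x,y,z: O+np.array([-y,x,z])/1000
def g(q,r,off,z):
    th=-(3.09+q); u=np.array([np.cos(th),np.sin(th)]); n=np.array([-u[1],u[0]])
    p=np.array([18,-64])+u*r+n*off; return S(p[0],p[1],z)
for n,k,o0 in (("wrist",2.7,(45,0)),("top",5,(340,205)),("scene",5,(275,235))):
    d=D[n]
    for q in (1.62,1.54):
        for nm,r,off,z in (("tip+5",66,5,47),("tip-5",66,-5,47),("tip-5lo",66,-5,41),("tip+5lo",66,5,41),("knobtop",50,0,78),("pivot",0,0,47)):
            px=proj(d,[g(q,r,off,z)])[0]; print(n,q,nm,px.round(1),"crop",((px-o0)*k).round(0))
```

```text
wrist 1.62 tip+5 [194.1 148.6] crop [403. 401.]
wrist 1.62 tip-5 [184.5 142.4] crop [377. 384.]
wrist 1.62 tip-5lo [186.8 141.4] crop [383. 382.]
wrist 1.62 tip+5lo [196.3 147.5] crop [408. 398.]
wrist 1.62 knobtop [185.1 135.6] crop [378. 366.]
wrist 1.62 pivot [225.5  83.6] crop [487. 226.]
wrist 1.54 tip+5 [199.4 151.3] crop [417. 408.]
wrist 1.54 tip-5 [189.5 145.8] crop [390. 394.]
wrist 1.54 tip-5lo [191.8 144.8] crop [396. 391.]
wrist 1.54 tip+5lo [201.5 150.1] crop [423. 405.]
wrist 1.54 knobtop [189.5 138.3] crop [390. 373.]
wrist 1.54 pivot [225.5  83.6] crop [487. 226.]
top 1.62 tip+5 [410.5 254.2] crop [352. 246.]
top 1.62 tip-5 [405.8 253.9] crop [329. 245.]
top 1.62 tip-5lo [405.4 254.3] crop [327. 246.]
top 1.62 tip+5lo [410.  254.5] crop [350. 248.]
top 1.62 knobtop [410.7 244.7] crop [353. 199.]
top 1.62 pivot [408.8 223.9] crop [344.  94.]
top 1.54 tip+5 [412.9 254.1] crop [365. 245.]
top 1.54 tip-5 [408.3 254.2] crop [341. 246.]
top 1.54 tip-5lo [407.8 254.5] crop [339. 247.]
top 1.54 tip+5lo [412.5 254.4] crop [362. 247.]
top 1.54 knobtop [412.6 244.8] crop [363. 199.]
top 1.54 pivot [408.8 223.9] crop [344.  94.]
scene 1.62 tip+5 [339.1 283.8] crop [320. 244.]
scene 1.62 tip-5 [336.  280.7] crop [305. 228.]
scene 1.62 tip-5lo [335.9 282.1] crop [305. 236.]
scene 1.62 tip+5lo [339.  285.3] crop [320. 251.]
scene 1.62 knobtop [343.6 270.2] crop [343. 176.]
scene 1.62 pivot [360.  265.3] crop [425. 151.]
scene 1.54 tip+5 [341.  285.3] crop [330. 252.]
scene 1.54 tip-5 [337.5 282.4] crop [313. 237.]
scene 1.54 tip-5lo [337.5 283.9] crop [312. 244.]
scene 1.54 tip+5lo [340.9 286.8] crop [329. 259.]
scene 1.54 knobtop [345.  271.4] crop [350. 182.]
scene 1.54 pivot [360.  265.3] crop [425. 151.]
```

The gate might be about 0.04 rad (2 mm at the knob) short, probably dragged back by that stray row. I'll push it shut once more with closed fingers behind the knob.

Run:
```python
from h import *
print(mv((.449,-.122,.13),0))
```

```text
(array([-0.2446, -0.0578,  0.3008]), np.float64(-0.3055))
```

Call:
{"op": "drive_tool", "data": {
  "rows": [
    [[-0.05,-0.012,0,-0.055,255],[-0.1,-0.024,0,-0.11,255],[-0.15,-0.036,0,-0.165,255],[-0.2,-0.048,0.05,-0.22,255],[-0.245,-0.058,0.1,-0.275,255],[-0.245,-0.058,0.2,-0.306,255],[-0.245,-0.058,0.3,-0.306,255],[-0.245,-0.058,0.3,-0.306,255],[-0.245,-0.058,0.3,-0.306,255]]
  ],
  "grip_force": 20
}}

```text
time: 20.12
position: [0.4496, -0.1229, 0.131]
tool_rot: [-3.141, -0.003, -0.002]
ft_force: [0.1, -0.6, 1.4]
grip_width: 0.016
```

Run:
```python
from h import *
import pickle
st()
d=ctrl.get_image("wrist"); cv2.imwrite("pics/w15.png",d["img"]); pickle.dump(d,open("w15.pkl","wb"))
O=np.array([.435,-.0934,0]); S=lambda x,y,z: O+np.array([-y,x,z])/1000
def g(q,r,off,z):
    th=-(3.09+q); u=np.array([np.cos(th),np.sin(th)]); n=np.array([-u[1],u[0]])
    p=np.array([18,-64])+u*r+n*off; return S(p[0],p[1],z)
for q in (1.62,1.54):
    print(q,[ (nm,proj(d,[g(q,*a)])[0].round(1).tolist()) for nm,a in (("tip+",(66,5,47)),("tip-",(66,-5,47)),("mid-",(25,-5,47)),("knob",(50,0,78)),("piv",(0,0,47)))])
cv2.imwrite("pics/w15c.png",cv2.resize(d["img"][60:230,250:410],None,fx=3.5,fy=3.5,interpolation=cv2.INTER_CUBIC))
print(mv((.449,-.115,.07),0))
```

```text
t 20.12 pos [ 0.4496 -0.1229  0.131 ] yaw 0.11 zz -1.0 F [ 0.1 -0.6  1.4] T [-0.12  0.03  0.04] g 0.016 q [-0.98 -0.04  1.19  2.05  0.05  1.1   0.19]
1.62 [('tip+', [296.5, 150.7]), ('tip-', [296.2, 135.5]), ('mid-', [358.6, 135.5]), ('knob', [320.4, 151.3]), ('piv', [396.1, 143.1])]
1.54 [('tip+', [297.6, 158.4]), ('tip-', [296.1, 143.6]), ('mid-', [358.0, 138.6]), ('knob', [320.7, 158.2]), ('piv', [396.1, 143.1])]
(array([-0.0034, -0.0261,  0.2042]), np.float64(0.0007))
```

View pics/w15.png

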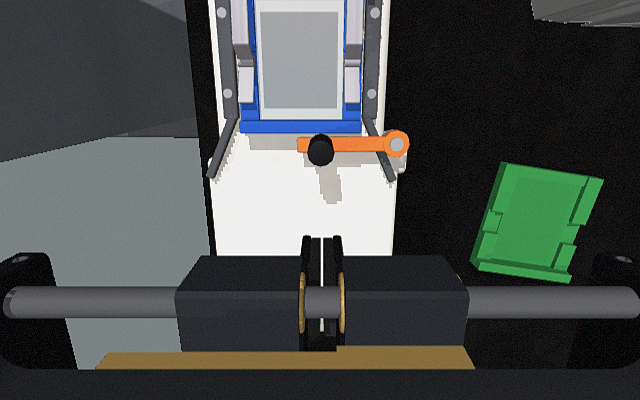

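View pics/w15c.png

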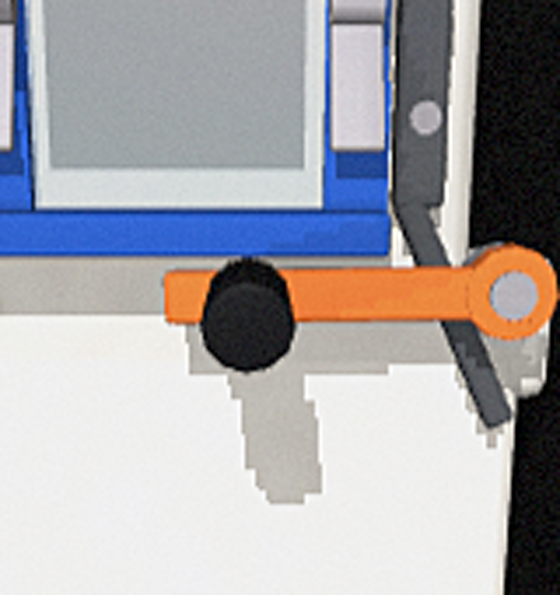

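From this view the gate arm is within about 0.01 rad of shut: its front edge is at row 136.6 at the tip and 136 mid-arm. I'll give it a gentle confirming push.

Call:
{"op": "drive_tool", "data": {
  "rows": [
    [[-0.003,0.01,0.1,0,255],[-0.003,0.01,0.2,0,255],[-0.003,0.01,0.2,0,255],[-0.003,-0.03,0.2,0,255],[-0.003,-0.06,0.2,0,255],[-0.003,-0.08,0.2,0,255],[-0.003,-0.095,0.2,0,255],[-0.003,-0.105,0.2,0,255],[-0.003,-0.105,0.2,0,255]]
  ]
}}

```text
time: 21.3
position: [0.4486, -0.0945, 0.0707]
tool_rot: [3.137, 0.002, 0.002]
ft_force: [-0.6, -7.0, 2.7]
grip_width: 0.006
```

```bash
python3 -c "
from h import *
st()"
```

```text
t 21.3 pos [ 0.4486 -0.0945  0.0707] yaw 0.07 zz -1.0 F [-0.6 -7.   2.7] T [-1.65  0.13  0.04] g 0.006 q [-0.98  0.12  1.19  2.13 -0.13  0.97  0.29]
```

Call:
{"op": "drive_tool", "data": {
  "rows": [
    [[0,0.02,0,0,255],[0,0.06,0,0,255],[0,0.1,0,0,255],[0,0.12,-0.12,0,255],[0,0.12,-0.25,0,255],[0,0.15,-0.4,0,255],[0,0.15,-0.4,0,255],[0,0.15,-0.4,0,255]]
  ]
}}

```text
time: 22.3
position: [0.4478, -0.1359, 0.1895]
tool_rot: [-3.14, -0.004, 0.001]
ft_force: [0.1, 0.1, -0.8]
grip_width: 0.004
```

Run:
```python
from h import *
st()
O=np.array([.435,-.0934,0]); S=lambda x,y,z: O+np.array([-y,x,z])/1000
def g(q,r,off,z):
    th=-(3.09+q); u=np.array([np.cos(th),np.sin(th)]); n=np.array([-u[1],u[0]])
    p=np.array([18,-64])+u*r+n*off; return S(p[0],p[1],z)
d=ctrl.get_image("wrist"); cv2.imwrite("pics/w16.png",d["img"])
_,o,_=masks(d["img"])
for q in (1.62,1.58): print(q,proj(d,[g(q,64,-5,47),g(q,25,-5,47),g(q,12,-5,47)]).round(1).tolist())
for r in (64,30,25,18,12):
    c=int(round(proj(d,[g(1.62,r,-5,47)])[0,0])); ys=np.where(o[:200,c])[0]; print(r,c,ys.min()-.5)
b,_,_=masks(d["img"]); print("rear lip pred",proj(d,[S(25,10,48)]).round(1),"meas",[int(np.where(b[:180,c])[0].max())+.5 for c in (290,310,330)])
s=ctrl.get_image("scene")["img"]; cv2.imwrite("pics/s16.png",cv2.resize(s[235:345,275:385],None,fx=5,fy=5,interpolation=cv2.INTER_CUBIC))
cv2.imwrite("pics/top16.png",ctrl.get_image("top")["img"])
```

```text
t 22.3 pos [ 0.4478 -0.1359  0.1895] yaw 0.15 zz -1.0 F [ 0.1  0.1 -0.8] T [-0.14  0.03 -0.02] g 0.004 q [-0.98 -0.18  1.14  1.98  0.17  1.25  0.1 ]
1.62 [[305.9, 109.7], [354.3, 109.7], [370.4, 109.8]]
1.58 [[305.7, 113.0], [354.0, 111.0], [370.2, 110.4]]
64 306 111.5
30 348 110.5
25 354 110.5
18 363 110.5
12 370 110.5
rear lip pred [[293.3 107. ]] meas [107.5, 107.5, 107.5]
```

View pics/s16.png

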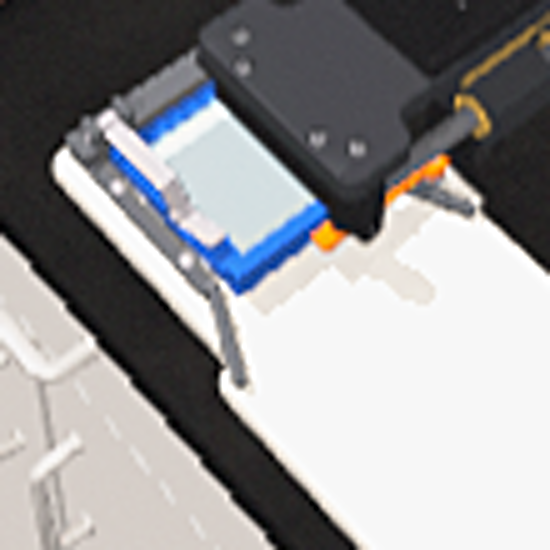

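View pics/top16.png

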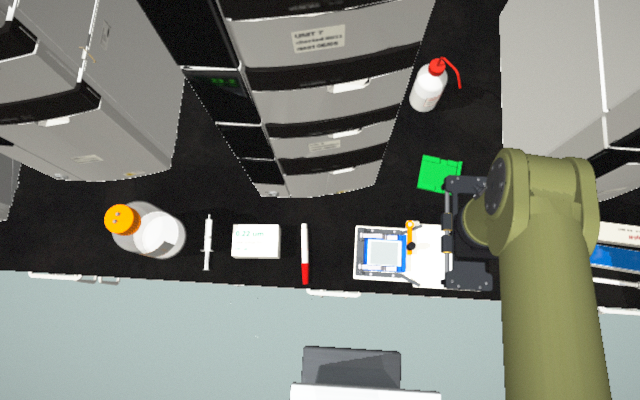

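The gate edge is parallel to the lip within a pixel and stalled on its stop under 7 N. The plate is home, the bystanders are unmoved, and the robot touches nothing. Handing in.

```bash
python3 -c "
from h import *
print(ctrl.close_job()); st()"
```

```text
the job is handed in; nothing more can be done
None
the job is handed in; nothing more can be done
```

I loaded the blue-framed plate and then swung the orange gate shut. The job was handed in at about 22.5 s, and the hand-in gave no verdict.

**What I did:** I squared the plate up by gripping its lip. Then I slid it along the deck under both clips to the end stop with two fingers behind the lip. After that I swung the gate round by its knob and confirmed it with a final push.

**Last checks:**
- **Plate:** the last rear-edge reading was within 0.5 px of the home position. It had stalled against the stop at 23 N before I backed off.
- **Clips:** both noses matched the snapped-down position (about 0.04 rad) in the scene view, before the gate was moved. They looked unchanged after it was first shut. In the last scene view the hand hid the right clip, so only the left was rechecked there.
- **Gate:** its edge is parallel to the lip within 1 px, and it stalled on its stop at 7 N.
- **Filter box, syringe and marker:** they appear unmoved in the top view.

**What went wrong:** when letting go of the knob I sent a wrong row, which jerked the hand for about 0.125 s against the already shut gate. I read no force in the middle of the jerk, so its peak is unknown. The light 4 N grip let the fingers yield. One oblique view then suggested the gate was up to 0.04 rad short, while a straighter view showed about 0.01 rad. I pushed the gate against its stop again, and the later checks showed the plate still home.

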